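Return the dishwasher tablets to their tub and shut the lid

ROBOT

A 6-joint arm with a two-finger parallel gripper is mounted at the origin on a cart in front of the work surface, level with it; the furniture and walls round the work are solid. World frame = base frame: x ahead of the robot, y to its left, z up, the work surface at z = 0. Lengths are in m, angles in rad, forces in N, time in s.
With the tool pointing down it reaches from about 0.35 to 0.775 m from the base axis. Payload 7.3 kg.
Tool frame: the origin (TCP) lies at the very end of the fingers, on their centre line; the grasp point (between the pads) lies 19 mm behind it; z points along the fingers, y is the line along which they close (so a half turn about z gives the same grasp; the last joint's range is limited). The gripper opens to 92 mm and grips with 3 to 60 N. Pads are 19 mm wide; open, the fingers measure 130 mm over their backs; the gripper's body (75 mm by 190 mm) begins 47 mm behind the grasp point.
Start: joints at [-1.274, 0.342, 1.524, -0, 1.275, -0.146], TCP at [0.225, -0.474, 0.227] pointing down, gripper open.
Joint ranges: [-2.53, 2.53], [-0.77, 2.02], [0.04, 2.7], [-1, 4.14], [0.28, 2.66], [-3.11, 3.11]. Speed limits (rad/s): [2.57, 2.57, 3.14, 3.14, 3.14, 3.14].

INTERFACE

Orientations are given as [roll, pitch, yaw] about the fixed x, y, z axes, in that order (R = Rz(yaw) Ry(pitch) Rx(roll)).
In Python, from cell import telemetry, eyes, job gives the robot as it stands.
- The arm moves only by the tool apply_moves, never from a script. Its arguments are lists of equal length, an entry for each row: "delta_pos": the shift along the world's x, y, z each as a share of 0.4 m, from -1 to 1, a list of three; "dr": the turn, a rotation vector about the world's x, y, z each as a share of 0.5 rad, from -1 to 1, a list of three; "jaw": the opening, from 0 (shut) to 1 (fully open). A call has 1 to 8 rows; each row is the pose to reach, as a shift and turn from the pose commanded when the call began; what a row does not reach only later rows make up. A row lasts 1/12 s, in which the tool goes at most 41.7 mm and 7.16 degrees, less where a joint would pass 70% of its speed; a pose out of reach is approached as far as the arm can. A call with a number of a shift or a turn outside -1 to 1 is refused whole. A call with a gripper value outside its range is refused whole. The fingers move at their own pace and stop on an object; "force" is the grip in N (left out, the last holds). Time passes only in rows, so rows that repeat a pose let the fingers close. It gives the time, the measured TCP pose, the force, the opening and the grip force at its end, in the units of the state.
- telemetry.observe(): the state, without advancing time (a new reading comes with each control period).
- eyes.read_camera(name): name is "side" or "top"; returns the picture (480x640x3 uint8, red, green, blue); there is no depth.
- eyes.camera_model(name): a dict with "vertical_fov" (degrees; the focal length in pixels is half the picture's height over the tangent of half this angle, whatever the lens; pixels are square), "cx", "cy" (the principal point, pixels), "rvec" (rotation vector, rad) and "tvec" (3), from world to camera coordinates, as OpenCV has them. Camera axes: x right, y down, z forward; pixel columns grow to the right and rows downward; lengths in m; the calibration is good to about 2 mm. A picture is of the moment at which its call begins. camera_model takes no time and is no camera call.
- job.hand_in(): hands the job in; it is judged then, once.
The state is a dict: "time": time; "qpos": joint angles; "qvel": joint speeds; "joint_efforts": joint torques, N m; "tool_pos": TCP position; "tool_rot": TCP orientation; "contact_force": force on the tool from outside, world axes, zero at the start; "torque": the same for the moment, N m; "opening": finger opening in m; "grip_force": force on a finger pad.
Only numpy, scipy, OpenCV 4.12 (cv2) and the standard library are available. Lean on these libraries where they do the work, as an engineer would, in place of code of your own. Each camera call takes 0.05 s, during which the arm holds its last target. There are 200 camera calls.

TASK

The dishwasher tablets must not stay out in the damp: take the glass that holds them, tip all eight from it into the open detergent tub without spilling any, then stand the glass upright on the bench or drainer again and shut the tub's lid fully. Leave the tub about where it is, and do not disturb the empty glasses.

Things in the scene. Friction and masses are not known exactly. Their poses are not given: they have to be found in the camera images.
- tub: white lidded detergent tub on the drainer left of the sink, 139 x 174 x 126 mm (own x, y, z), loose, 1.8 kg. Origin: centre of its underside; lip side of the lid at -x, lid hinge along y at x = +67, z = 124 mm. Clear opening x -53 to +62, y -82 to +82 mm, rim 120 mm up, walls 3 mm; the floor inside (its fill) is 60 mm above the origin.
- tub_lid (a joint): hinge of the tub's flat lid (124 x 174 mm, 5 mm thick): 0 = shut flat on the rim, 1.57 = standing upright, 1.92 = open as far as it goes, leaning back. The hinge is a little stiff: above about 0.9 rad the lid stays where it is left, below that it sinks shut slowly by itself.
- lid_lip (a point): front edge of the lid, middle of its 40 mm wide, 4 mm thick lip, 133 mm from the hinge; with the lid open it is the lid's highest point.
- glass: clear glass tumbler holding the tablets, on the bench right of the sink: 100 mm tall, 62 mm across the foot, 66 mm at half height, 72 mm at the open mouth, floor 9 mm, inside 46 mm wide at the floor and 62 mm at the mouth, 0.24 kg. Origin: centre of its foot, z up through the mouth. An empty taller glass stands near; which of the two is nearer varies.
- glass_mouth (a point): centre of the tumbler's mouth, 100 mm above its foot, z out of the mouth.
- empty_glass: an empty glass tumbler, 120 mm tall, 60 mm across at the foot and 70 mm at the mouth, near the first; origin at the centre of its foot. To be left alone.
- drain_glass_3: another empty glass tumbler, 70 mm across and 120 mm tall, on the drainer to the left of the tub; origin at the centre of its foot. To be left alone.
- tablet_1: one of eight equal white and blue dishwasher tablets, 28 x 15 x 20 mm with rounded edges, smooth, 14 g, all loose in the tumbler; origin at its centre.
- tablet_2: one of eight equal white and blue dishwasher tablets, 28 x 15 x 20 mm with rounded edges, smooth, 14 g, all loose in the tumbler; origin at its centre.
- tablet_3: one of eight equal white and blue dishwasher tablets, 28 x 15 x 20 mm with rounded edges, smooth, 14 g, all loose in the tumbler; origin at its centre.
- tablet_4: one of eight equal white and blue dishwasher tablets, 28 x 15 x 20 mm with rounded edges, smooth, 14 g, all loose in the tumbler; origin at its centre.
- tablet_5: one of eight equal white and blue dishwasher tablets, 28 x 15 x 20 mm with rounded edges, smooth, 14 g, all loose in the tumbler; origin at its centre.
- tablet_6: one of eight equal white and blue dishwasher tablets, 28 x 15 x 20 mm with rounded edges, smooth, 14 g, all loose in the tumbler; origin at its centre.
- tablet_7: one of eight equal white and blue dishwasher tablets, 28 x 15 x 20 mm with rounded edges, smooth, 14 g, all loose in the tumbler; origin at its centre.
- tablet_8: one of eight equal white and blue dishwasher tablets, 28 x 15 x 20 mm with rounded edges, smooth, 14 g, all loose in the tumbler; origin at its centre.
Things that resemble listed ones, but are neither listed nor needed, are in the scene too. Leave any green or pink look-alike of the glass alone. What is shaped like the tub but brown is not meant.

How it is judged:
On the way:
1. all eight tablets lie in the open tub (lid above 0.9 rad), poured: the glass is still held up (foot above 0.1 m) and tipped by more than 1.0 rad (x of tablet_1 in the frame of tub between -0.053 and 0.062 m and y of tablet_1 in the frame of tub between -0.082 and 0.082 m and z of tablet_1 in the frame of tub between 0.055 and 0.118 m and x of tablet_2 in the frame of tub between -0.053 and 0.062 m and y of tablet_2 in the frame of tub between -0.082 and 0.082 m and z of tablet_2 in the frame of tub between 0.055 and 0.118 m and x of tablet_3 in the frame of tub between -0.053 and 0.062 m and y of tablet_3 in the frame of tub between -0.082 and 0.082 m and z of tablet_3 in the frame of tub between 0.055 and 0.118 m and x of tablet_4 in the frame of tub between -0.053 and 0.062 m and y of tablet_4 in the frame of tub between -0.082 and 0.082 m and z of tablet_4 in the frame of tub between 0.055 and 0.118 m and x of tablet_5 in the frame of tub between -0.053 and 0.062 m and y of tablet_5 in the frame of tub between -0.082 and 0.082 m and z of tablet_5 in the frame of tub between 0.055 and 0.118 m and x of tablet_6 in the frame of tub between -0.053 and 0.062 m and y of tablet_6 in the frame of tub between -0.082 and 0.082 m and z of tablet_6 in the frame of tub between 0.055 and 0.118 m and x of tablet_7 in the frame of tub between -0.053 and 0.062 m and y of tablet_7 in the frame of tub between -0.082 and 0.082 m and z of tablet_7 in the frame of tub between 0.055 and 0.118 m and x of tablet_8 in the frame of tub between -0.053 and 0.062 m and y of tablet_8 in the frame of tub between -0.082 and 0.082 m and z of tablet_8 in the frame of tub between 0.055 and 0.118 m and angle between glass's own z axis and vertical above 1 rad and height (world z) of glass above 0.1 m and value of joint tub_lid above 0.9 rad), for 0.1 s.
At the end, for the whole second after the job is handed in: All eight tablets lie inside the tub (below its rim), the lid is shut (joint under 0.06 rad), the tub stands upright on the surface, and the glass stands upright (within 0.12 rad) and at rest on the bench or drainer (foot within 12 mm of its top) (x of tablet_1 in the frame of tub between -0.053 and 0.062 m and y of tablet_1 in the frame of tub between -0.082 and 0.082 m and z of tablet_1 in the frame of tub between 0.055 and 0.118 m and x of tablet_2 in the frame of tub between -0.053 and 0.062 m and y of tablet_2 in the frame of tub between -0.082 and 0.082 m and z of tablet_2 in the frame of tub between 0.055 and 0.118 m and x of tablet_3 in the frame of tub between -0.053 and 0.062 m and y of tablet_3 in the frame of tub between -0.082 and 0.082 m and z of tablet_3 in the frame of tub between 0.055 and 0.118 m and x of tablet_4 in the frame of tub between -0.053 and 0.062 m and y of tablet_4 in the frame of tub between -0.082 and 0.082 m and z of tablet_4 in the frame of tub between 0.055 and 0.118 m and x of tablet_5 in the frame of tub between -0.053 and 0.062 m and y of tablet_5 in the frame of tub between -0.082 and 0.082 m and z of tablet_5 in the frame of tub between 0.055 and 0.118 m and x of tablet_6 in the frame of tub between -0.053 and 0.062 m and y of tablet_6 in the frame of tub between -0.082 and 0.082 m and z of tablet_6 in the frame of tub between 0.055 and 0.118 m and x of tablet_7 in the frame of tub between -0.053 and 0.062 m and y of tablet_7 in the frame of tub between -0.082 and 0.082 m and z of tablet_7 in the frame of tub between 0.055 and 0.118 m and x of tablet_8 in the frame of tub between -0.053 and 0.062 m and y of tablet_8 in the frame of tub between -0.082 and 0.082 m and z of tablet_8 in the frame of tub between 0.055 and 0.118 m and value of joint tub_lid below 0.06 rad and angle between tub's own z axis and vertical below 0.06 rad and height (world z) of each of tub, glass below 0.012 m and height (world z) of glass above -0.01 m and angle between glass's own z axis and vertical below 0.12 rad and linear speed of glass below 0.03 m/s); the robot touches nothing.
It fails at once if one of the two empty glasses is shifted by more than 3 cm or tipped over (distance of any of empty_glass, drain_glass_3 from where it was at the start of the episode above 0.03 m or angle between any of empty_glass, drain_glass_3's own z axis and vertical above 0.5 rad).
It fails at once if a tablet falls to the bench, into the sink or to the floor ((height (world z) of tablet_1 below 0.03 m and distance between tablet_1 and glass above 0.12 m) or (height (world z) of tablet_2 below 0.03 m and distance between tablet_2 and glass above 0.12 m) or (height (world z) of tablet_3 below 0.03 m and distance between tablet_3 and glass above 0.12 m) or (height (world z) of tablet_4 below 0.03 m and distance between tablet_4 and glass above 0.12 m) or (height (world z) of tablet_5 below 0.03 m and distance between tablet_5 and glass above 0.12 m) or (height (world z) of tablet_6 below 0.03 m and distance between tablet_6 and glass above 0.12 m) or (height (world z) of tablet_7 below 0.03 m and distance between tablet_7 and glass above 0.12 m) or (height (world z) of tablet_8 below 0.03 m and distance between tablet_8 and glass above 0.12 m)).
It fails at once if the tub is shoved more than 8 cm from where it stood (distance of tub from where it was at the start of the episode above 0.08 m).
It also fails if it takes over 72 s, if anything falls off the work surface, if the arm or the gripper's body presses on something with over 40 N, if the wrist force passes 120 N, or if a joint passes its speed limit or range.

## Working session

There is one attempt and no reset: what is moved stays moved. The work goes in short steps, Python scripts to look and compute and a tool call to move; the robot and the scene stay as the last step left them, time stands still between calls to the robot, and variables do not carry over. Pictures are saved under pics/ and viewed, at most 10 in all, crops included, and the job is handed in when it is done.

Besides the shell and the picture viewer there is one more tool, called after "Request:" as name(argument=value, ...) on one line, values as JSON. apply_moves: Moves the arm, as the interface text tells. Its arguments: {"type":"object","properties":{"delta_pos":{"type":"array"},"dr":{"type":"array"},"jaw":{"type":"array"},"force":{"type":"number"}},"required":["delta_pos","dr","jaw"]}

```bash
mkdir -p pics; ls
cat > h.py <<'E'
import numpy as np, cv2
from cell import telemetry, eyes, job
def cam(n):
    m=eyes.camera_model(n); f=240/np.tan(np.radians(m["vertical_fov"])/2)
    K=np.array([[f,0,m["cx"]],[0,f,m["cy"]],[0,0,1.]])
    return K,cv2.Rodrigues(np.array(m["rvec"],float))[0],np.array(m["tvec"],float)
def proj(n,P):
    K,R,t=cam(n); p=(K@(R@np.atleast_2d(P).T+t[:,None])).T; return p[:,:2]/p[:,2:]
def ray(n,u,v):
    K,R,t=cam(n); return -R.T@t, R.T@np.linalg.inv(K)@np.array([u,v,1.])
def atz(n,u,v,z):
    c,d=ray(n,u,v); return c+d*(z-c[2])/d[2]
def tri(a,b):
    (c1,d1),(c2,d2)=ray("top",*a),ray("side",*b)
    s=np.linalg.lstsq(np.c_[d1,-d2],c2-c1,rcond=None)[0]
    p,q=c1+s[0]*d1,c2+s[1]*d2; return (p+q)/2,np.linalg.norm(p-q)
def snap(n,f,box=None,s=1):
    im=eyes.read_camera(n)[:,:,::-1]
    if box: im=im[box[1]:box[3],box[0]:box[2]]
    cv2.imwrite("pics/"+f,cv2.resize(im,None,fx=s,fy=s,interpolation=cv2.INTER_CUBIC))
E
python3 - <<'E'
from h import *
snap("top","t0.png");snap("side","s0.png")
for n in("top","side"):
    print(n,eyes.camera_model(n)); K,R,t=cam(n);print(-R.T@t)
print(telemetry.observe())
E
```

```text
pics
top {'vertical_fov': 53.13973172697505, 'cx': 317.3438407128363, 'cy': 241.69880799254776, 'rvec': array([ 2.16487381, -2.18318739,  0.11141341]), 'tvec': array([0.05519882, 0.52593548, 1.50138104])}
[0.37827174 0.05936589 1.54505219]
side {'vertical_fov': 57.119145900835846, 'cx': 321.0039015678742, 'cy': 233.0865270666387, 'rvec': array([ 0.42574751, -2.37636467,  1.62561657]), 'tvec': array([0.49966385, 0.14712391, 1.14989773])}
[0.08069354 1.12766839 0.56162867]
{'time': 0.1, 'qpos': array([-1.27394832e+00,  3.42679320e-01,  1.52491684e+00,  1.11121663e-05,
        1.27538343e+00, -1.45988040e-01]), 'qvel': array([ 0.00089778, -0.00133745, -0.00068688,  0.00033774, -0.00120579,
       -0.0017577 ]), 'joint_efforts': array([ 3.82853817e-03, -4.32003665e+01, -2.44696641e+01,  7.20972405e-02,
        5.25419530e-02, -4.64104096e-05]), 'tool_pos': array([ 0.2248882 , -0.47400124,  0.22610244]), 'tool_rot': array([-3.14022201e+00, -2.12271168e-04,  4.42832655e-01]), 'contact_force': array([ 0.34534615,  0.21517123, -0.73502013]), 'torque': array([-0.0110715 , -0.00932505, -0.04263595]), 'grip_force': 0.0, 'opening': 0.09207747810562307}
```

View pics/t0.png

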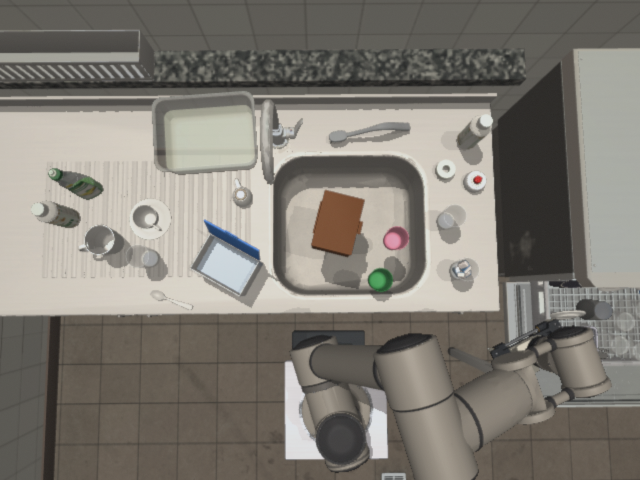

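View pics/s0.png

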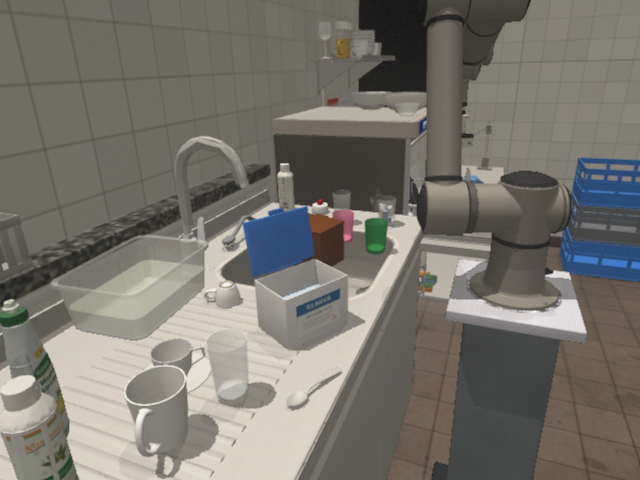

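Candidates for the glass: clear at top (446,220) and clear at (461,270); green (380,280) and pink (396,238) are excluded by colour. (461,270) seems to hold tablets. The tub is the white one at (228,262) with its blue lid open, and the brown one at (338,223) is not meant. I'll confirm with enlarged crops.

Run:
```python
import cv2,numpy as np
t=cv2.imread("pics/t0.png");s=cv2.imread("pics/s0.png")
r=lambda i,x,y,w,h,k:cv2.resize(i[y:y+h,x:x+w],None,fx=k,fy=k,interpolation=cv2.INTER_CUBIC)
a=r(t,425,200,60,90,5)   # 300x450
b=r(t,180,210,100,90,5)  # 500x450
cv2.imwrite("pics/c1.png",np.hstack([a,b]))
a=r(s,300,170,110,70,4)  # 440x280
b=r(s,240,200,120,150,4)[:, :360]
b=r(s,245,200,110,150,3.2727)
c=np.zeros((491,800,3),np.uint8);c[:280,:440]=a;c[:b.shape[0],440:440+b.shape[1]]=b[:491,:360]
cv2.imwrite("pics/c2.png",c)
```

```text
(no output)
```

View pics/c1.png

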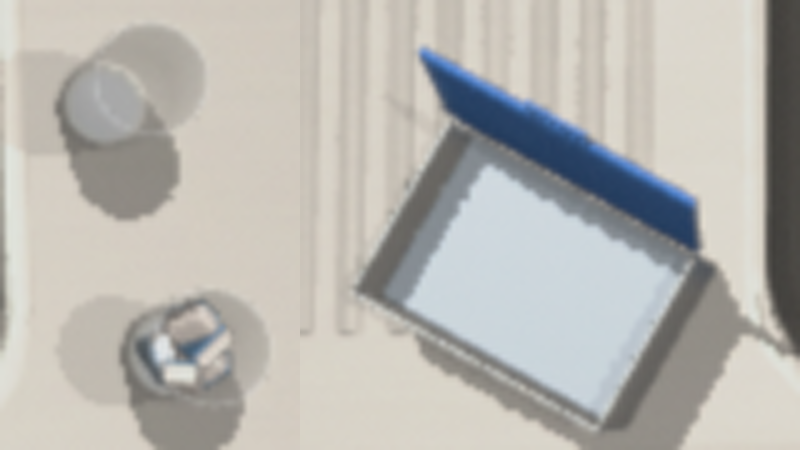

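View pics/c2.png

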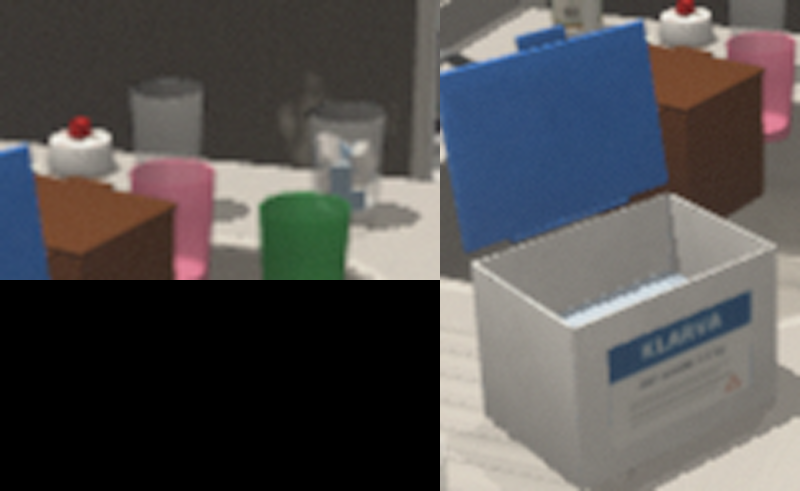

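Top crop: the glass at top (461,270) holds the tablets and has no colour, so it is the one meant. (446,220) is clear and empty, and in the side view it is at (341,200), taller and farther in x. Tub rim corners in the top view are (191,268), (240,296), (262,262) and (211,234), with the lid standing behind the hinge edge.

```bash
cat > m.py <<'E'
from h import *
from scipy.optimize import least_squares
T=np.array([[191.4,268],[240,296.4],[262.4,262.4],[211,234.4]])
S=np.array([[286.3,299.3],[346.8,274.3],[316.8,260.5],[256.6,280]])
L=np.array([[-.056,.085,.12],[-.056,-.085,.12],[.065,-.085,.12],[.065,.085,.12]])
def W(p,L): c,s=np.cos(p[2]),np.sin(p[2]); return np.c_[p[0]+c*L[:,0]-s*L[:,1],p[1]+s*L[:,0]+c*L[:,1],L[:,2]]
f=lambda p:np.r_[(proj("top",W(p,L))-T).ravel(),(proj("side",W(p,L))-S).ravel()]
r=least_squares(f,[.3,.33,-.55]);print("tub",r.x,f(r.x).round(1))
for u,v in T:print(atz("top",u,v,.12).round(3),end=' ')
print()
for u,v in S:print(atz("side",u,v,.12).round(3),end=' ')
# lid lip: top (293,231)
for a in np.arange(1.5,1.95,.1):
    P=np.array([[.067-.133*np.cos(a),y,.124+.133*np.sin(a)] for y in(0,)]+[[.067-.124*np.cos(a),y,.124+.124*np.sin(a)] for y in(.087,-.087)])
    print(round(a,2),proj("top",W(r.x,P)).round(1).tolist(),proj("side",W(r.x,P)).round(1).tolist())
print("glass side mouth",atz("side",386.3,198,.1),"foot",atz("side",386.5,219,.0), "top foot",atz("top",459.4,270,0),"mouth",atz("top",468.6,269,.1))
def circ(c,rad,z): a=np.linspace(0,2*np.pi,60);return np.c_[c[0]+rad*np.cos(a),c[1]+rad*np.sin(a),a*0+z]
def overlay(im,n,c,k,h,ro):
    for rad,z,col in((ro[0],0,(0,0,255)),(ro[1],h,(0,200,0))):
        cv2.polylines(im,[np.int32((proj(n,circ(c,rad,z))-k[:2])*k[2])],True,col,1)
E
python3 m.py
python3 - <<'E'
from m import *
t=cv2.imread("pics/t0.png");s=cv2.imread("pics/s0.png")
g=atz("side",386.5,219,0)[:2]*.5+atz("top",459.4,270,0)[:2]*.5; print(g)
e=atz("top",445.6,220.6,0)[:2]
a=cv2.resize(t[200:300,425:495],None,fx=5.7,fy=5.7);b=cv2.resize(s[180:230,320:410],None,fx=4.4,fy=4.4)
for c,h,ro in((g,.1,(.031,.036)),(e,.12,(.030,.035))):
    overlay(a,"top",c,np.array([425,200,5.7]),h,ro);overlay(b,"side",c,np.array([320,180,4.4]),h,ro)
o=np.zeros((600,800,3),np.uint8);o[:a.shape[0],:a.shape[1]]=a;o[:b.shape[0],400:400+b.shape[1]]=b
cv2.imwrite("pics/o1.png",o)
E
```

```text
tub [ 0.44656042  0.32610489 -0.52872585] [-0.8  0.3 -0.1  0.6 -1.7 -1.   0.6 -1.3  0.2  0.1  2.6  0.3 -0.5 -2.5
 -0.8 -1.1]
[0.442 0.425 0.12 ] [0.357 0.281 0.12 ] [0.457 0.215 0.12 ] [0.542 0.369 0.12 ] 
[0.442 0.427 0.12 ] [0.361 0.281 0.12 ] [0.453 0.233 0.12 ] [0.541 0.371 0.12 ] 1.5 [[226.4, 245.2], [199.6, 229.5], [254.8, 261.3]] [[286.1, 213.0], [251.8, 225.9], [317.1, 208.6]]
1.6 [[228.9, 241.0], [202.0, 225.5], [257.1, 257.3]] [[282.7, 211.5], [248.9, 224.3], [313.9, 207.3]]
1.7 [[231.5, 236.8], [204.4, 221.7], [259.5, 253.4]] [[279.5, 210.6], [246.1, 223.3], [310.7, 206.5]]
1.8 [[234.1, 232.7], [206.9, 218.0], [261.8, 249.5]] [[276.4, 210.3], [243.4, 222.8], [307.7, 206.3]]
1.9 [[236.8, 228.8], [209.4, 214.4], [264.2, 245.9]] [[273.4, 210.5], [240.8, 223.0], [304.8, 206.5]]
glass side mouth [ 0.43242135 -0.39464733  0.1       ] foot [ 0.44185939 -0.44888882  0.        ] top foot [ 0.43353032 -0.40612785  0.        ] mouth [ 0.43272808 -0.40387419  0.1       ]
tub [ 0.44656042  0.32610489 -0.52872585] [-0.8  0.3 -0.1  0.6 -1.7 -1.   0.6 -1.3  0.2  0.1  2.6  0.3 -0.5 -2.5
 -
[... 195 characters left out ...]
9.6, 229.5], [254.8, 261.3]] [[286.1, 213.0], [251.8, 225.9], [317.1, 208.6]]
1.6 [[228.9, 241.0], [202.0, 225.5], [257.1, 257.3]] [[282.7, 211.5], [248.9, 224.3], [313.9, 207.3]]
1.7 [[231.5, 236.8], [204.4, 221.7], [259.5, 253.4]] [[279.5, 210.6], [246.1, 223.3], [310.7, 206.5]]
1.8 [[234.1, 232.7], [206.9, 218.0], [261.8, 249.5]] [[276.4, 210.3], [243.4, 222.8], [307.7, 206.3]]
1.9 [[236.8, 228.8], [209.4, 214.4], [264.2, 245.9]] [[273.4, 210.5], [240.8, 223.0], [304.8, 206.5]]
glass side mouth [ 0.43242135 -0.39464733  0.1       ] foot [ 0.44185939 -0.44888882  0.        ] top foot [ 0.43353032 -0.40612785  0.        ] mouth [ 0.43272808 -0.40387419  0.1       ]
[ 0.43769485 -0.42750833]
```

View pics/o1.png

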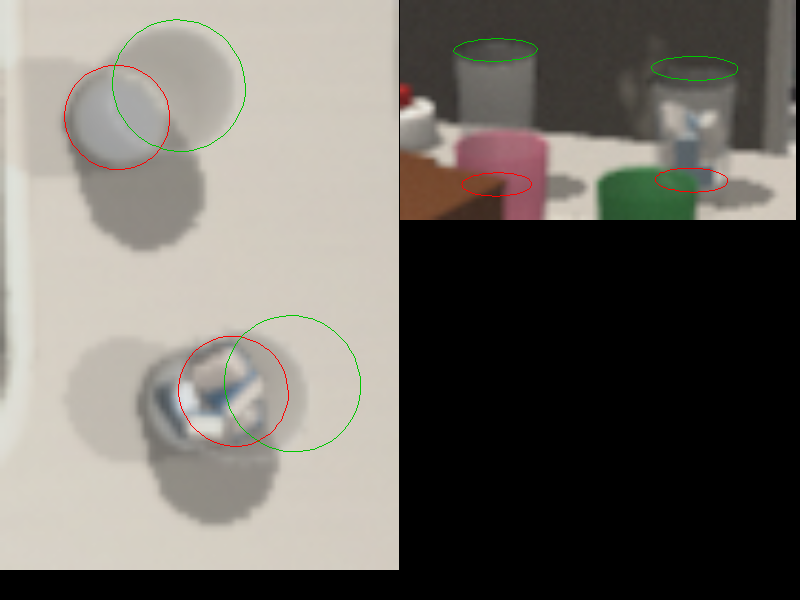

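The overlay shows the empty glass fitted and the tablet glass about 25 mm too far right. Corrected, the glass is at about (0.433, -0.402). The tub is at (0.447, 0.326) with yaw -0.53, and the lid is at about 1.7 rad. I'll tilt the tool for a side grasp and log the joints on the way to fit the arm's kinematics.

Request:
apply_moves(delta_pos=[[0,0,0.2],[0,0,0.2],[0,0,0.2],[0,0,0.2],[0,0,0.2],[0,0,0.2]], dr=[[0.43,-0.9,0],[0.43,-0.9,0],[0.43,-0.9,0],[0.43,-0.9,0],[0.43,-0.9,0],[0.43,-0.9,0]], jaw=[1,1,1,1,1,1])

```text
time: 0.6
tool_pos: [0.2235, -0.4748, 0.3054]
tool_rot: [-3.137, -0.498, 0.438]
contact_force: [-0.6, -0.3, 0.3]
opening: 0.0921
grip_force: 0.0
```

```bash
cat > log.py <<'E'
from cell import telemetry
import json
s=telemetry.observe(); r=[list(map(float,s[k])) for k in("qpos","tool_pos","tool_rot")]
open("log.txt","a").write(json.dumps(r)+"\n")
import numpy as np
print(round(s["time"],2),*[np.round(x,3).tolist() for x in r],np.round(s["contact_force"],1),s["opening"],s["grip_force"])
E
echo '[[-1.27394832,0.34267932,1.52491684,1.1e-05,1.27538343,-0.14598804],[0.2248882,-0.47400124,0.22610244],[-3.140222,-0.000212,0.442833]]' >log.txt; python3 log.py
```

```text
0.6 [-1.552, 0.356, 1.391, 0.449, 1.612, -0.451] [0.224, -0.475, 0.305] [-3.137, -0.498, 0.438] [-0.6 -0.3  0.3] 0.092113367588972 0.0
```

Request:
apply_moves(delta_pos=[[0.05,0,0],[0.1,0,0],[0.1,0,0],[0.1,0,0],[0.1,0,0],[0.1,0,0]], dr=[[0.43,-0.9,0],[0.43,-0.9,0],[0.43,-0.9,0],[0.43,-0.9,0],[0.43,-0.9,0],[0.43,-0.9,0]], jaw=[1,1,1,1,1,1])

```text
time: 1.1
tool_pos: [0.2652, -0.474, 0.3054]
tool_rot: [-3.13, -0.994, 0.435]
contact_force: [1.2, -0.0, -0.3]
opening: 0.0918
grip_force: 0.0
```

```bash
python3 log.py
cat > kin.py <<'E'
import numpy as np, json
from scipy.spatial.transform import Rotation as R
from scipy.optimize import least_squares
# p: d1,a1(radial shoulder off),lat, a2, elbow off, forearm, wrist off(perp), tool len, wrist lateral
def fk(p,q):
    Z=R.from_rotvec
    r1=Z([0,0,q[0]]); r2=r1*Z([0,q[1],0]); r3=r2*Z([0,q[2],0]); r4=r3*Z([0,0,q[3]]); r5=r4*Z([0,q[4],0]); r6=r5*Z([0,0,q[5]])
    x0=r1.apply([p[1],p[2],p[0]])
    x1=x0+r2.apply([0,0,p[3]]); x2=x1+r3.apply([p[4],0,p[5]]); x3=x2+r5.apply([p[6],p[8],p[7]])
    return [x0,x1,x2,x3],r6*Z([0,0,p[9]])
def data(): return [json.loads(l) for l in open("log.txt")]
def fit():
    D=data()
    def f(p):
        e=[]
        for q,x,o in D:
            P,r=fk(p,q); e+=list((P[-1]-x)*10)+list((R.from_euler('xyz',o).inv()*r).as_rotvec())
        return np.r_[e,1e-3*(p-p0)]
    p0=np.array([.3,0,0,.4,0,.4,0,.25,0,0.]); best=None
    for a in(0,np.pi/2,np.pi,-np.pi/2):
        p0[9]=a; s=least_squares(f,p0)
        if best is None or s.cost<best.cost: best=s
    return best.x,f(best.x)[:-10]
if __name__=="__main__":
    p,e=fit();print(p.round(4),np.abs(e).max());print(e.round(3))
E
python3 kin.py
```

```text
1.1 [-1.658, 0.517, 1.435, 0.825, 1.767, -0.613] [0.265, -0.474, 0.305] [-3.13, -0.994, 0.435] [ 1.2 -0.  -0.3] 0.09181329288177234 0.0
[ 0.2229 -0.      0.0764  0.5062  0.0465  0.3796 -0.      0.3181  0.
  1.5708] 3.070320847564645e-07
[ 0. -0. -0. -0.  0.  0. -0.  0.  0. -0. -0. -0.  0.  0.  0.  0. -0. -0.]
```

```bash
cat > plan.py <<'E'
from kin import *
p,_=fit()
LO=np.array([-2.53,-.77,.04,-1,.28,-3.11])+.06;HI=np.array([2.53,2.02,2.7,4.14,2.66,3.11])-.06
def ik(x,r,q0):
    f=lambda q:(lambda P,o:np.r_[(P[-1]-x)*5,(r.inv()*o).as_rotvec()])(*fk(p,q))
    s=least_squares(f,np.clip(q0,LO+1e-3,HI-1e-3),bounds=(LO,HI),xtol=1e-10); return s.x,np.abs(s.fun).max()
def Rg(al,ph): # tool z at azimuth al, ph below horizontal, y horizontal
    z=np.array([np.cos(al)*np.cos(ph),np.sin(al)*np.cos(ph),-np.sin(ph)]);y=np.array([np.sin(al),-np.cos(al),0])
    return R.from_matrix(np.c_[np.cross(y,z),y,z])
G=np.array([.433,-.402]);OFF=.005;HG=.052
def tcp_of(foot,tip,r,rg,al,ph): # foot pos, tip rot applied; returns TCP
    z=rg.apply([0,0,1]); c=np.array([0,0,HG]); t=c+z*.019-OFF*np.array([np.cos(al),np.sin(al),0])
    return foot+tip.apply(t)
if __name__=="__main__":
    q0=data()[-1][0]
    for al in np.radians([-20,0,15,30,45,60]):
        for ph in(.1,.2):
            rg=Rg(al,ph); x=tcp_of(np.r_[G,0],R.identity(),None,rg,al,ph)
            q,e=ik(x,rg,q0);P,_=fk(p,q); print(np.degrees(al).round(),ph,x.round(3),q.round(2),"%.4f"%e,"elbow",P[1].round(2),"wrist",P[2].round(2))
E
python3 plan.py
python3 -c "
from h import *
print(atz('top',400,314,0),atz('top',498,200,0), atz('top',445.6,220.6,0), atz('top',149,260,0))
r=R=None
from scipy.spatial.transform import Rotation as R
print(R.from_euler('xyz',telemetry.observe()['tool_rot']).as_matrix().round(3))"
```

```text
-20.0 0.1 [ 0.446 -0.407  0.05 ] [-1.34  1.13  2.25  2.16  1.6  -1.76] 0.0000 elbow [ 0.18 -0.43  0.44] wrist [ 0.15 -0.3   0.08]
-20.0 0.2 [ 0.446 -0.407  0.048] [-1.33  1.04  2.27  2.18  1.47 -1.71] 0.0000 elbow [ 0.18 -0.41  0.48] wrist [ 0.15 -0.3   0.11]
0.0 0.1 [ 0.447 -0.402  0.05 ] [-1.44  1.08  2.02  1.7   1.47 -1.53] 0.0000 elbow [ 0.13 -0.43  0.46] wrist [ 0.13 -0.4   0.08]
0.0 0.2 [ 0.447 -0.402  0.048] [-1.43  1.01  2.04  1.69  1.36 -1.48] 0.0000 elbow [ 0.14 -0.41  0.49] wrist [ 0.13 -0.4   0.11]
15.0 0.1 [ 0.446 -0.398  0.05 ] [-1.44  1.08  1.81  1.42  1.51 -1.32] 0.0000 elbow [ 0.13 -0.43  0.46] wrist [ 0.14 -0.48  0.08]
15.0 0.2 [ 0.446 -0.398  0.048] [-1.43  1.02  1.83  1.4   1.41 -1.28] 0.0000 elbow [ 0.14 -0.42  0.49] wrist [ 0.15 -0.48  0.11]
30.0 0.1 [ 0.445 -0.395  0.05 ] [-1.4   1.12  1.59  1.21  1.63 -1.16] 0.0000 elbow [ 0.15 -0.44  0.45] wrist [ 0.17 -0.55  0.08]
30.0 0.2 [ 0.445 -0.395  0.048] [-1.4   1.06  1.61  1.17  1.55 -1.13] 0.0000 elbow [ 0.15 -0.42  0.47] wrist [ 0.17 -0.55  0.11]
45.0 0.1 [ 0.443 -0.392  0.05 ] [-1.35  1.17  1.35  1.04  1.8  -1.04] 0.0000 elbow [ 0.18 -0.44  0.42] wrist [ 0.22 -0.62  0.08]
45.0 0.2 [ 0.443 -0.392  0.048] [-1.34  1.12  1.37  1.    1.72 -1.03] 0.0000 elbow [ 0.18 -0.43  0.44] wrist [ 0.22 -0.61  0.11]
60.0 0.1 [ 0.44 -0.39  0.05] [-1.28  1.25  1.1   0.92  2.   -0.97] 0.0000 elbow [ 0.21 -0.44  0.38] wrist [ 0.28 -0.66  0.08]
60.0 0.2 [ 0.44  -0.39   0.048] [-1.27  1.2   1.13  0.87  1.92 -0.97] 0.0000 elbow [ 0.21 -0.43  0.41] wrist [ 0.28 -0.66  0.11]
[ 0.29493099 -0.21109002  0.        ] [ 0.6609604 -0.5410226  0.       ] [ 0.594403   -0.36718189  0.        ] [0.47413761 0.59275546 0.        ]
[[ 0.494  0.43   0.755]
 [ 0.23  -0.903  0.364]
 [ 0.838 -0.006 -0.545]]
```

```bash
cat > pour.py <<'E'
from plan import *
import sys
AL,PH=np.radians(10),.2; rg=Rg(AL,PH)
TX,TY,TW=.4466,.3261,-.529
def tubf(w): d=w-np.array([TX,TY,0]);c,s=np.cos(TW),np.sin(TW);return np.c_[c*d[:,0]+s*d[:,1],-s*d[:,0]+c*d[:,1],d[:,2]]
def tubw(l): c,s=np.cos(TW),np.sin(TW);return np.array([TX+c*l[0]-s*l[1],TY+s*l[0]+c*l[1],l[2]])
B=np.array([[x,y,z] for x in(-.0375,0,.0375) for y in(-.095,0,.095) for z in(-.066,-.12,-.18)]+[[x,y,z] for x in(-.01,.01) for y in(-.065,.065) for z in(0,-.05)]+[[.07*np.cos(a),.07*np.sin(a),z] for a in np.arange(0,6.3,.8) for z in(-.25,-.318)])
def clear(x,r):
    w=r.apply(B)+x; t=tubf(w); m=w[:,2].min()-.02
    over=(np.abs(t[:,0])<.085)&(np.abs(t[:,1])<.11)
    if over.any(): m=min(m,(t[over,2]-.125).min())
    lid=(np.abs(t[:,1])<.11)&(t[:,2]<.285)
    if lid.any(): m=min(m,np.maximum(.055-t[lid,0],t[lid,0]-.11).min())
    return m
def pose(th,be,ps,M): # tip th toward az be, yaw ps, mouth centre at M
    tip=R.from_rotvec(th*np.array([-np.sin(be),np.cos(be),0])); yw=R.from_rotvec([0,0,ps]); full=tip*yw
    foot=M-full.apply([0,0,.1]); return tcp_of(foot,full,None,rg,AL,PH),full*rg
if __name__=="__main__":
    g=tcp_of(np.r_[G,0],R.identity(),None,rg,AL,PH); qg,_=ik(g,rg,data()[-1][0])
    out=[]
    for ps in np.radians(range(-10,131,20)):
        for be in np.radians(range(0,360,30)):
            q=qg.copy(); q[0]+=ps; ok=True;mc=9;tr=[]
            for th in(0,.5,1.,1.5,2.0):
                bd=np.array([np.cos(be),np.sin(be),0]); 
                M=tubw([0,0,0])+np.array([0,0,.18+.06*max(0,1-th)])-bd*.015
                x,r=pose(th,be,ps,M); q2,e=ik(x,r,q)
                if e>2e-3: ok=False;break
                mc=min(mc,clear(x,r)); tr.append(np.abs(q2-q).max()); q=q2
            if ok: out.append((mc,max(tr[1:]),np.degrees(ps).round(),np.degrees(be).round(),q.round(2)))
    out.sort(key=lambda o:-o[0])
    for o in out[:14]:print(*[np.round(v,3) for v in o])
E
python3 pour.py
```

```text
-0.015 1.276 50.0 60.0 [ 0.59  0.68  1.23 -0.27  1.8   1.13]
-0.019 0.79 70.0 60.0 [ 0.45  0.76  1.13 -0.04  1.97  1.02]
-0.021 1.284 30.0 0.0 [0.11 0.57 1.65 0.75 1.55 1.5 ]
-0.021 0.591 90.0 60.0 [0.33 0.85 1.06 0.18 2.13 0.97]
-0.022 3.068 10.0 0.0 [0.25 0.59 1.46 0.49 1.64 1.76]
-0.025 1.927 30.0 30.0 [0.42 0.69 1.23 0.11 1.87 1.49]
-0.026 0.388 130.0 120.0 [ 0.67  0.71  1.22 -0.54  1.69  0.25]
-0.026 1.089 10.0 330.0 [0.04 0.43 2.07 1.27 1.15 1.35]
-0.027 0.991 130.0 180.0 [ 0.16  0.33  2.11  1.68  0.58 -2.96]
-0.027 0.387 130.0 90.0 [ 0.44  1.01  0.83 -0.12  2.36  0.52]
-0.027 0.439 110.0 90.0 [ 0.52  0.84  1.01 -0.25  2.06  0.56]
-0.027 0.827 130.0 150.0 [ 0.65  0.35  1.83 -0.83  0.7   0.17]
-0.027 0.764 70.0 90.0 [ 0.71  0.56  1.47 -0.59  1.45  0.87]
-0.027 0.715 70.0 30.0 [0.14 0.75 1.38 0.6  1.9  1.22]
```

Request:
apply_moves(delta_pos=[[0.05,0,-0.05],[0.05,0,-0.1],[0.05,0.05,-0.15],[0.05,0.05,-0.2],[0.05,0.05,-0.2],[0.05,0.05,-0.2]], dr=[[0.1,-0.2,-0.1],[0.2,-0.4,-0.2],[0.24,-0.6,-0.3],[0.3,-0.7,-0.4],[0.3,-0.7,-0.4],[0.3,-0.7,-0.4]], jaw=[1,1,1,1,1,1])

```text
time: 1.6
tool_pos: [0.2857, -0.4541, 0.2271]
tool_rot: [-3.013, -1.372, 0.124]
contact_force: [-0.5, -0.4, 0.6]
opening: 0.0918
grip_force: 0.0
```

```bash
python3 log.py
cat > go.py <<'E'
from plan import *
from cell import telemetry
def delta(x,r):
    s=telemetry.observe(); d=(np.array(x)-s["tool_pos"])/.4
    rv=(r*R.from_euler('xyz',s["tool_rot"]).inv()).as_rotvec()/.5
    print("dpos",d.round(3).tolist(),"dr",rv.round(3).tolist())
E
python3 - <<'E'
from go import *
al,ph=np.radians(10),.2; rg=Rg(al,ph); g=tcp_of(np.r_[G,0],R.identity(),None,rg,al,ph); print(g)
a=np.array([np.cos(al),np.sin(al),0]); delta(g-.13*a,rg)
E
```

```text
1.6 [-1.745, 0.692, 1.763, 1.112, 1.678, -0.927] [0.286, -0.454, 0.227] [-3.013, -1.372, 0.124] [-0.5 -0.4  0.6] 0.09177511741390522 0.0
[ 0.44641433 -0.39963469  0.04822528]
dpos [0.082, 0.08, -0.447] dr [-0.051, -0.006, -0.152]
```

Request:
apply_moves(delta_pos=[[0.02,0.02,-0.07],[0.04,0.04,-0.14],[0.06,0.06,-0.21],[0.08,0.08,-0.28],[0.08,0.08,-0.36],[0.08,0.08,-0.42],[0.08,0.08,-0.447],[0.08,0.08,-0.447]], dr=[[-0.05,0,-0.15],[-0.05,0,-0.15],[-0.05,0,-0.15],[-0.05,0,-0.15],[-0.05,0,-0.15],[-0.05,0,-0.15],[-0.05,0,-0.15],[-0.05,0,-0.15]], jaw=[1,1,1,1,1,1,1,1])

```text
time: 2.27
tool_pos: [0.3175, -0.4237, 0.0477]
tool_rot: [3.128, -1.369, 0.188]
contact_force: [-0.9, -0.0, 0.3]
opening: 0.0916
grip_force: 0.0
```

```bash
python3 log.py
python3 - <<'E'
from h import *
im=eyes.read_camera("top")[:,:,::-1]; im2=eyes.read_camera("side")[:,:,::-1]
a=cv2.resize(im[210:330,370:500],None,fx=3.3,fy=3.3,interpolation=cv2.INTER_CUBIC);b=cv2.resize(im2[160:260,330:430],None,fx=3.7,fy=3.7,interpolation=cv2.INTER_CUBIC)
o=np.zeros((600,800,3),np.uint8);o[:a.shape[0],:a.shape[1]]=a;o[:b.shape[0],430:430+b.shape[1]]=b;cv2.imwrite("pics/pg.png",o)
E
```

```text
2.27 [-1.709, 1.012, 1.896, 1.221, 1.446, -1.35] [0.317, -0.424, 0.048] [3.128, -1.369, 0.188] [-0.9 -0.   0.3] 0.09161308513625703 0.0
```

View pics/pg.png

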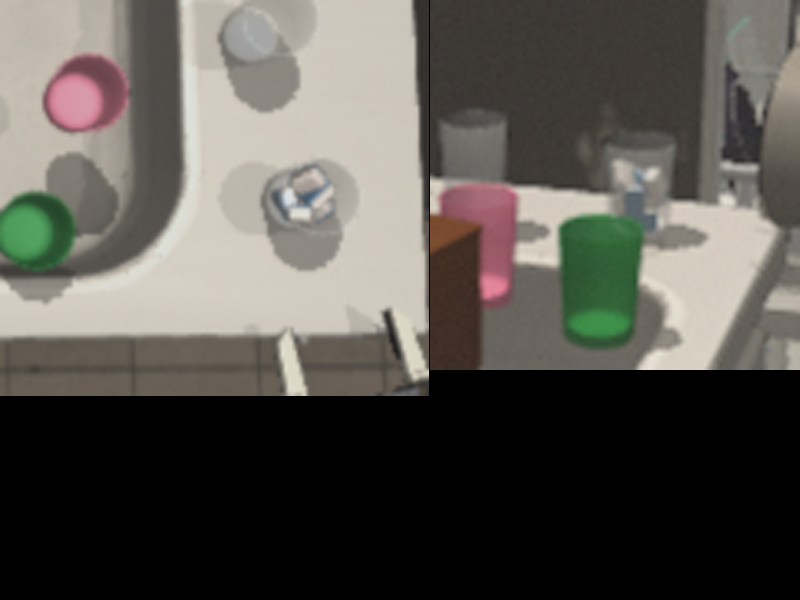

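The picture shows the finger tips at top (457,311) and (488,305), straddling the line to the glass foot at about (459,270). All is clear, so I advance.

```bash
sed -i 's/G=np.array(\[.433,-.402\])/G=np.array([.433,-.404])/' plan.py
python3 - <<'E'
from go import *
al,ph=np.radians(10),.2; rg=Rg(al,ph); g=tcp_of(np.r_[G,0],R.identity(),None,rg,al,ph); print(g)
delta(g,rg)
E
```

```text
[ 0.44641433 -0.40163469  0.04822528]
dpos [0.323, 0.055, -0.003] dr [0.006, 0.001, 0.002]
```

Request:
apply_moves(delta_pos=[[0.06,0.01,0],[0.12,0.02,0],[0.18,0.03,0],[0.24,0.04,0],[0.28,0.048,0],[0.31,0.053,0],[0.323,0.055,0],[0.323,0.055,0]], dr=[[0,0,0],[0,0,0],[0,0,0],[0,0,0],[0,0,0],[0,0,0],[0,0,0],[0,0,0]], jaw=[1,1,1,1,1,1,1,1])

```text
time: 3.03
tool_pos: [0.4472, -0.4004, 0.0499]
tool_rot: [3.127, -1.372, 0.188]
contact_force: [0.1, -0.5, -0.4]
opening: 0.0916
grip_force: 0.0
```

Request:
apply_moves(delta_pos=[[0,0,0],[0,0,0],[0,0,0],[0,0,0],[0,0,0],[0,0,0],[0,0,0],[0,0,0]], dr=[[0,0,0],[0,0,0],[0,0,0],[0,0,0],[0,0,0],[0,0,0],[0,0,0],[0,0,0]], jaw=[0.85,0.8,0.7,0.65,0.6,0.55,0.5,0.5], force=25)

```text
time: 3.7
tool_pos: [0.446, -0.4003, 0.0482]
tool_rot: [-3.136, -1.372, 0.166]
contact_force: [-2.8, 2.2, 4.3]
opening: 0.0659
grip_force: 24.8
```

Opening 65.9 mm at mid-height, so the glass is held. I lift and tune the pour.

Request:
apply_moves(delta_pos=[[0,0,0.03],[0,0,0.08],[-0.02,0,0.15],[-0.04,0,0.22],[-0.06,0,0.3],[-0.08,0,0.38],[-0.1,0,0.45],[-0.1,0,0.5]], dr=[[0,0,0],[0,0,0],[0,0,0],[0,0,0],[0,0,0],[0,0,0],[0,0,0],[0,0,0]], jaw=[0.4,0.4,0.4,0.4,0.4,0.4,0.4,0.4], force=30)

```text
time: 4.37
tool_pos: [0.4052, -0.4014, 0.2493]
tool_rot: [3.137, -1.37, 0.174]
contact_force: [-0.1, -0.6, -2.8]
opening: 0.0652
grip_force: 30.1
```

```bash
python3 log.py
cat > pour2.py <<'E'
from pour import *
g=tcp_of(np.r_[G,0],R.identity(),None,rg,AL,PH); qg,_=ik(g,rg,data()[-1][0])
out=[]
for ps in np.radians([70,90,110]):
  for be in np.radians([40,60,80]):
    for ox in(-.02,0):
     for oy in(-.03,0,.02):
      for mz in(.18,.20):
        q=qg.copy(); q[0]+=ps; ok=True;tr=[];cl=[]
        for th in(0,.5,1.,1.5,2.0):
            M=tubw([ox,oy,mz+(.07*max(0,1-th))]); x,r=pose(th,be,ps,M); q2,e=ik(x,r,q)
            if e>2e-3: ok=False;break
            cl.append(clear(x,r)); tr.append(np.abs(q2-q).max()); q=q2
        if ok: out.append((min(cl),max(tr[1:]),np.degrees(ps).round(),np.degrees(be).round(),(ox,oy,mz),np.round(cl,3),q.round(2)))
out.sort(key=lambda o:-o[0])
for o in out[:12]:print(*[np.round(v,3) for v in o])
E
python3 pour2.py
```

```text
4.37 [-1.524, 0.573, 1.946, 1.355, 1.478, -0.951] [0.405, -0.401, 0.249] [3.137, -1.37, 0.174] [-0.1 -0.6 -2.8] 0.06521992814618309 30.05555519135669
-0.019 0.571 90.0 60.0 [0.   0.02 0.2 ] [-0.019 -0.019 -0.019 -0.019 -0.019] [0.36 0.89 0.92 0.23 2.23 1.03]
-0.019 0.567 90.0 60.0 [ 0.   -0.03  0.2 ] [-0.019 -0.019 -0.019 -0.019 -0.019] [0.32 0.81 1.1  0.17 2.15 0.95]
-0.019 0.57 90.0 60.0 [0.  0.  0.2] [-0.019 -0.019 -0.019 -0.019 -0.019] [0.35 0.86 0.99 0.2  2.2  1.  ]
-0.019 0.779 70.0 60.0 [0.   0.   0.18] [-0.019 -0.019 -0.019 -0.019 -0.019] [ 0.46  0.78  1.08 -0.03  2.    1.03]
-0.019 0.75 70.0 60.0 [0.  0.  0.2] [-0.019 -0.019 -0.019 -0.019 -0.019] [ 0.46  0.77  1.05 -0.03  2.04  1.03]
-0.019 0.771 70.0 60.0 [ 0.   -0.03  0.18] [-0.019 -0.019 -0.019 -0.019 -0.019] [ 0.44  0.73  1.18 -0.05  1.95  1.01]
-0.019 0.741 70.0 60.0 [ 0.   -0.03  0.2 ] [-0.019 -0.019 -0.019 -0.019 -0.019] [ 0.44  0.71  1.15 -0.05  1.99  1.  ]
-0.019 0.783 70.0 60.0 [0.   0.02 0.18] [-0.019 -0.019 -0.019 -0.019 -0.019] [ 0.48  0.82  1.   -0.02  2.04  1.04]
-0.019 0.754 70.0 60.0 [0.   0.02 0.2 ] [-0.019 -0.019 -0.019 -0.019 -0.019] [ 0.48  0.8   0.98 -0.02  2.08  1.04]
-0.021 0.58 90.0 60.0 [ 0.   -0.03  0.18] [-0.019 -0.019 -0.021 -0.019 -0.019] [0.32 0.83 1.11 0.17 2.11 0.95]
-0.021 0.583 90.0 60.0 [0.   0.   0.18] [-0.019 -0.019 -0.021 -0.019 -0.019] [0.35 0.88 1.01 0.2  2.16 0.99]
-0.021 0.584 90.0 60.0 [0.   0.02 0.18] [-0.019 -0.019 -0.021 -0.019 -0.019] [0.36 0.91 0.94 0.22 2.19 1.02]
```

```bash
sed -i 's/for y in(-.065,.065)/for y in(-.055,.055)/; s/\.285)/.27)/; s/\.055-t\[lid,0\]/.065-t[lid,0]/; ' pour.py; sed -i 's/ox in(-.02,0)/ox in(-.02,-.01)/; s/mz in(.18,.20)/mz in(.18,.2,.22)/; s/\[70,90,110\]/[60,70,80,90]/;s/\[40,60,80\]/[50,60,70]/' pour2.py; python3 pour2.py
```

```text
-0.016 0.784 70.0 60.0 [-0.01 -0.03  0.18] [-0.016 -0.016 -0.016 -0.016 -0.016] [ 0.45  0.72  1.19 -0.04  1.94  1.02]
-0.016 0.753 70.0 60.0 [-0.01 -0.03  0.2 ] [-0.016 -0.016 -0.016 -0.016 -0.016] [ 0.45  0.7   1.17 -0.04  1.98  1.02]
-0.016 0.723 70.0 60.0 [-0.01 -0.03  0.22] [-0.013 -0.016 -0.016 -0.016 -0.016] [ 0.45  0.69  1.15 -0.04  2.02  1.01]
-0.016 0.792 70.0 60.0 [-0.01  0.    0.18] [-0.016 -0.016 -0.016 -0.016 -0.016] [ 0.48  0.77  1.09 -0.02  1.99  1.04]
-0.016 0.762 70.0 60.0 [-0.01  0.    0.2 ] [-0.016 -0.016 -0.016 -0.016 -0.016] [ 0.48  0.76  1.07 -0.03  2.03  1.04]
-0.016 0.732 70.0 60.0 [-0.01  0.    0.22] [-0.013 -0.016 -0.016 -0.016 -0.016] [ 0.48  0.74  1.04 -0.03  2.07  1.04]
-0.016 0.796 70.0 60.0 [-0.01  0.02  0.18] [-0.016 -0.016 -0.016 -0.016 -0.016] [ 0.49  0.81  1.02 -0.01  2.03  1.06]
-0.016 0.766 70.0 60.0 [-0.01  0.02  0.2 ] [-0.016 -0.016 -0.016 -0.016 -0.016] [ 0.49  0.79  1.   -0.01  2.07  1.05]
-0.016 0.736 70.0 60.0 [-0.01  0.02  0.22] [-0.013 -0.016 -0.016 -0.016 -0.016] [ 0.49  0.78  0.97 -0.02  2.11  1.05]
-0.016 0.628 80.0 60.0 [-0.01 -0.03  0.22] [-0.012 -0.016 -0.016 -0.016 -0.016] [0.39 0.73 1.11 0.07 2.1  0.99]
-0.016 0.635 80.0 60.0 [-0.01  0.02  0.22] [-0.012 -0.016 -0.016 -0.016 -0.016] [0.43 0.82 0.94 0.11 2.18 1.04]
-0.016 0.633 80.0 60.0 [-0.01  0.    0.22] [-0.012 -0.016 -0.016 -0.016 -0.016] [0.41 0.79 1.01 0.09 2.15 1.02]
```

```bash
sed -i 's/np.radians(\[60,70,80,90\])/np.radians(range(-60,131,19))/;s/np.radians(\[50,60,70\])/np.radians(range(0,360,30))/;s/oy in(-.03,0,.02)/oy in(-.02,.02)/;s/mz in(.18,.2,.22)/mz in(.2,)/;s/ox in(-.02,-.01)/ox in(-.025,0)/' pour2.py; time python3 pour2.py
```

```text
0.013 2.389 16.0 0.0 [-0.025 -0.02   0.2  ] [0.035 0.036 0.013 0.034 0.058] [0.21 0.52 1.54 0.56 1.62 1.7 ]
0.01 2.212 16.0 0.0 [ 0.   -0.02  0.2 ] [0.01  0.011 0.013 0.034 0.043] [0.18 0.55 1.5  0.55 1.65 1.69]
0.009 2.274 35.0 60.0 [-0.025 -0.02   0.2  ] [0.009 0.009 0.009 0.009 0.01 ] [ 0.73  0.6   1.34 -0.44  1.72  1.27]
0.009 2.415 35.0 60.0 [-0.025  0.02   0.2  ] [0.009 0.009 0.009 0.009 0.01 ] [ 0.75  0.67  1.21 -0.43  1.78  1.26]
0.002 2.619 16.0 0.0 [-0.025  0.02   0.2  ] [0.035 0.036 0.013 0.021 0.002] [0.26 0.58 1.45 0.59 1.63 1.76]
0.002 1.069 35.0 0.0 [-0.025 -0.02   0.2  ] [0.009 0.014 0.002 0.022 0.024] [0.07 0.52 1.73 0.81 1.56 1.43]
0.002 1.117 35.0 0.0 [-0.025  0.02   0.2  ] [0.009 0.014 0.002 0.014 0.014] [0.13 0.56 1.65 0.84 1.55 1.49]
-0.002 0.917 16.0 330.0 [-0.025 -0.02   0.2  ] [ 0.035  0.031 -0.002  0.018  0.026] [-0.02  0.39  2.18  1.35  1.2   1.21]
-0.002 0.928 16.0 330.0 [ 0.   -0.02  0.2 ] [ 0.01   0.018 -0.002  0.018  0.026] [-0.06  0.41  2.13  1.32  1.22  1.24]
-0.004 0.959 16.0 330.0 [-0.025  0.02   0.2  ] [ 0.035  0.022 -0.004  0.018  0.026] [0.07 0.42 2.11 1.41 1.15 1.26]
-0.004 0.972 16.0 330.0 [0.   0.02 0.2 ] [ 0.01   0.018 -0.004  0.018  0.026] [0.03 0.44 2.06 1.37 1.18 1.29]
-0.005 0.704 -3.0 300.0 [-0.025 -0.02   0.2  ] [ 0.044  0.013 -0.005  0.005  0.041] [0.26 0.43 2.53 2.48 1.16 0.63]
real	0m17.063s
user	0m17.592s
sys	0m0.044s
```

```bash
cat > path.py <<'E'
from pour import *
BE=TW
def M(th): return tubw([-.025,0,.215+.06*max(0,1-th)])
def pp(th,ps): return pose(th,BE,ps,M(th))
if __name__=="__main__":
  s=data()[-1]; 
  for psd in(10,16,24):
    ps=np.radians(psd); q=np.array(s[0]); x0=np.array(s[1]); r0=R.from_euler('xyz',s[2]); x1,r1=pp(0,ps); d=(r1*r0.inv()).as_rotvec()
    print(psd,"start",x1.round(3)); 
    for t in np.linspace(0,1,9)[1:]:
        x=x0+(x1-x0)*t; q2,e=ik(x,R.from_rotvec(d*t)*r0,q); w=fk(p,q2)[0]
        print("c",t.round(2),x.round(2),q2.round(2),"%.3f"%e,np.abs(q2-q).max().round(2),"el",w[1].round(2),"wr",w[2].round(2)); q=q2
    for th in np.arange(.25,2.26,.25):
        x,r=pp(th,ps); q2,e=ik(x,r,q);w=fk(p,q2)[0]; print("p",th,x.round(3),q2.round(2),"%.3f"%e,np.abs(q2-q).max().round(2),"clr",clear(x,r).round(3),"wr",w[2].round(2)); q=q2
E
python3 path.py
```

```text
10 start [0.438 0.343 0.223]
c 0.12 [ 0.41 -0.31  0.25] [-1.5   0.5   2.17  1.37  1.45 -1.09] 0.000 0.22 el [ 0.09 -0.23  0.67] wr [ 0.1  -0.37  0.31]
c 0.25 [ 0.41 -0.22  0.24] [-1.46  0.44  2.38  1.41  1.41 -1.25] 0.000 0.21 el [ 0.1  -0.21  0.68] wr [ 0.11 -0.28  0.31]
c 0.38 [ 0.42 -0.12  0.24] [-1.39  0.42  2.58  1.49  1.38 -1.43] 0.000 0.2 el [ 0.11 -0.19  0.69] wr [ 0.11 -0.2   0.3 ]
c 0.5 [ 0.42 -0.03  0.24] [-1.19  0.32  2.64  1.57  1.31 -1.36] 0.079 0.2 el [ 0.13 -0.12  0.7 ] wr [ 0.14 -0.14  0.32]
c 0.62 [0.43 0.06 0.23] [-0.76  0.11  2.64  1.84  1.08 -1.14] 0.154 0.43 el [0.09 0.02 0.73] wr [ 0.17 -0.05  0.36]
c 0.75 [0.43 0.16 0.23] [ 0.06  0.15  2.64  2.89  0.88 -1.49] 0.147 1.05 el [0.07 0.08 0.72] wr [0.16 0.09 0.35]
c 0.88 [0.43 0.25 0.23] [ 0.46  0.47  2.64  3.29  1.33 -1.58] 0.010 0.45 el [0.17 0.17 0.67] wr [0.14 0.16 0.29]
c 1.0 [0.44 0.34 0.22] [ 0.74  0.5   2.46  3.56  1.2  -1.65] 0.000 0.28 el [0.13 0.22 0.67] wr [0.14 0.24 0.29]
p 0.25 [0.427 0.35  0.208] [ 0.71  0.38  2.43  3.51  0.91 -1.49] 0.000 0.29 clr 0.047 wr [0.15 0.23 0.32]
p 0.5 [0.415 0.356 0.195] 
[... 3887 characters left out ...]
0.188] [ 0.32  0.34  2.46  2.48  0.84 -0.59] 0.000 0.37 clr 0.009 wr [0.21 0.15 0.33]
p 1.0 [0.396 0.37  0.182] [ 0.24  0.34  2.43  2.22  0.83 -0.21] 0.000 0.39 clr -0.001 wr [0.24 0.14 0.33]
p 1.25 [0.39  0.373 0.193] [0.17 0.32 2.38 1.94 0.87 0.21] 0.000 0.42 clr 0.009 wr [0.26 0.12 0.34]
p 1.5 [0.387 0.375 0.205] [0.1  0.33 2.32 1.73 0.97 0.56] 0.000 0.34 clr 0.023 wr [0.29 0.11 0.34]
p 1.75 [0.386 0.376 0.218] [0.04 0.37 2.28 1.61 1.1  0.83] 0.000 0.27 clr 0.025 wr [0.32 0.09 0.34]
p 2.0 [0.388 0.374 0.231] [-0.01  0.42  2.23  1.54  1.23  1.05] 0.000 0.22 clr 0.03 wr [0.34 0.07 0.33]
p 2.25 [0.393 0.372 0.243] [-0.04  0.49  2.19  1.52  1.37  1.24] 0.000 0.19 clr 0.039 wr [0.37 0.06 0.31]
```

```bash
cat > carry.py <<'E'
from path import *
from h import tri
print("spout",tri((266,180),(243,186)))
s=data()[-1]; x1,r1=pp(0,np.radians(16))
for name,W in {"a":[(.46,-.2,.26,28),(.48,0,.26,45),(.46,.2,.25,38)],"b":[(.48,-.15,.26,38),(.50,.1,.26,45)],"c":[(.44,-.15,.26,38),(.44,.1,.26,65)]}.items():
    q=np.array(s[0]); pts=[(np.array(s[1]),R.from_euler('xyz',s[2]))]+[(np.array(w[:3]),R.from_rotvec([0,0,np.radians(w[3])])*rg) for w in W]+[(x1,r1)]
    print(name)
    for (xa,ra),(xb,rb) in zip(pts,pts[1:]):
        d=(rb*ra.inv()).as_rotvec(); m=0;em=0
        for t in np.linspace(0,1,5)[1:]:
            q2,e=ik(xa+(xb-xa)*t,R.from_rotvec(d*t)*ra,q); m=max(m,np.abs(q2-q).max());em=max(em,e);q=q2
        w=fk(p,q)[0];print(xb.round(2),q.round(2),"err %.3f step %.2f"%(em,m),"dr",(d/.5).round(2),"dp",((xb-xa)/.4).round(2),"wr",w[2].round(2))
E
python3 carry.py
```

```text
spout (array([0.66884527, 0.18834335, 0.27771214]), np.float64(0.001234519775459891))
a
[ 0.46 -0.2   0.26] [-1.24  0.53  1.99  1.18  1.6  -0.99] err 0.000 step 0.09 dr [ 0.   -0.    0.99] dp [0.14 0.5  0.03] wr [ 0.21 -0.39  0.32]
[0.48 0.   0.26] [-0.9   0.48  2.13  1.22  1.54 -1.06] err 0.000 step 0.10 dr [ 0.   -0.    0.59] dp [0.05 0.5  0.  ] wr [ 0.3  -0.26  0.32]
[0.46 0.2  0.25] [-0.43  0.38  2.5   1.81  1.3  -1.32] err 0.000 step 0.21 dr [-0.    0.   -0.24] dp [-0.05  0.5  -0.03] wr [ 0.25 -0.03  0.31]
[0.44 0.34 0.22] [ 0.63  0.49  2.5   3.32  1.23 -1.6 ] err 0.000 step 0.41 dr [-0.    0.   -0.77] dp [-0.06  0.36 -0.07] wr [0.16 0.21 0.29]
b
[ 0.48 -0.15  0.26] [-1.12  0.56  1.93  1.15  1.64 -0.97] err 0.000 step 0.13 dr [ 0.   -0.    1.34] dp [0.19 0.63 0.03] wr [ 0.27 -0.38  0.32]
[0.5  0.1  0.26] [-0.67  0.44  2.22  1.43  1.42 -1.09] err 0.000 step 0.14 dr [0.   0.   0.24] dp [0.05 0.62 0.  ] wr [ 0.32 -0.16  0.32]
[0.44 0.34 0.22] [ 0.63  0.49  2.5   3.32  1.23 -1.6 ] err 0.000 step 0.59 dr [-0.    0.   -1.01] dp [-0.16  0.61 -0.09] wr [0.16 0.21 0.29]
c
[ 0.44 -0.15  0.26] [-1.2   0.53  1.99  1.08  1.66 -1.02] err 0.000 step 0.11 dr [ 0.   -0.    1.34] dp [0.09 0.63 0.03] wr [ 0.23 -0.38  0.32]
[0.44 0.1  0.26] [-0.7   0.49  2.08  1.1   1.62 -1.06] err 0.000 step 0.15 dr [0.   0.   0.94] dp [0.   0.62 0.  ] wr [ 0.36 -0.2   0.32]
[0.44 0.34 0.22] [ 0.63  0.49  2.5   3.32  1.23 -1.6 ] err 0.000 step 0.78 dr [-0.    0.   -1.71] dp [-0.01  0.61 -0.09] wr [0.16 0.21 0.29]
```

```bash
sed -i 's/\.215+.06\*max(0,1-th)/.215+.115*max(0,1-th\/.8)/' path.py; sed -i 's/^for name,W.*/for name,W in {"a":[(.46,-.2,.33,28),(.49,0,.34,45),(.46,.2,.34,38)],"b":[(.46,-.2,.33,28),(.49,0,.34,45),(.44,.2,.34,38)]}.items():/' carry.py; python3 carry.py; python3 path.py | sed -n '/^16/,/^24/p' | grep ^p
```

```text
spout (array([0.66884527, 0.18834335, 0.27771214]), np.float64(0.001234519775459891))
a
[ 0.46 -0.2   0.33] [-1.24  0.4   1.93  1.19  1.67 -0.81] err 0.000 step 0.09 dr [ 0.   -0.    0.99] dp [0.14 0.5  0.2 ] wr [ 0.21 -0.39  0.39]
[0.49 0.   0.34] [-0.88  0.32  2.03  1.24  1.61 -0.82] err 0.000 step 0.11 dr [ 0.   -0.    0.59] dp [0.07 0.5  0.03] wr [ 0.31 -0.26  0.4 ]
[0.46 0.2  0.34] [-0.43  0.08  2.38  1.68  1.23 -0.88] err 0.000 step 0.16 dr [-0.    0.   -0.24] dp [-0.07  0.5   0.  ] wr [ 0.25 -0.03  0.4 ]
[0.44 0.34 0.28] [ 0.63  0.29  2.45  3.35  0.97 -1.65] err 0.000 step 0.50 dr [-0.    0.   -0.77] dp [-0.06  0.36 -0.15] wr [0.16 0.21 0.34]
b
[ 0.46 -0.2   0.33] [-1.24  0.4   1.93  1.19  1.67 -0.81] err 0.000 step 0.09 dr [ 0.   -0.    0.99] dp [0.14 0.5  0.2 ] wr [ 0.21 -0.39  0.39]
[0.49 0.   0.34] [-0.88  0.32  2.03  1.24  1.61 -0.82] err 0.000 step 0.11 dr [ 0.   -0.    0.59] dp [0.07 0.5  0.03] wr [ 0.31 -0.26  0.4 ]
[0.44 0.2  0.34] [-0.47  0.04  2.43  1.65  1.25 -0.88] err 0.000 step 0.16 dr [-0.    0.   -0.24] dp [-0.12  0.5   0.  ] wr [ 0.23 -0.03  0.4 ]
[0.44 0.34 
[... 353 characters left out ...]
5 0.364 0.179] [ 0.45  0.29  2.42  2.72  0.62 -0.65] 0.000 0.42 clr 0.01 wr [0.2  0.18 0.34]
p 1.0 [0.397 0.368 0.181] [ 0.35  0.25  2.37  2.24  0.57 -0.07] 0.000 0.58 clr 0.01 wr [0.23 0.16 0.36]
p 1.25 [0.39  0.372 0.192] [0.25 0.23 2.31 1.8  0.66 0.48] 0.000 0.55 clr 0.021 wr [0.26 0.15 0.38]
p 1.5 [0.387 0.374 0.204] [0.16 0.25 2.25 1.55 0.82 0.85] 0.000 0.37 clr 0.033 wr [0.3  0.12 0.38]
p 1.75 [0.386 0.375 0.217] [0.08 0.3  2.19 1.43 1.01 1.09] 0.000 0.24 clr 0.036 wr [0.33 0.1  0.38]
p 2.0 [0.387 0.374 0.23 ] [0.02 0.37 2.14 1.38 1.18 1.28] 0.000 0.18 clr 0.041 wr [0.37 0.08 0.36]
p 2.25 [0.392 0.371 0.242] [-0.02  0.46  2.09  1.37  1.34  1.43] 0.000 0.16 clr 0.049 wr [0.4  0.07 0.34]
```

Request:
apply_moves(delta_pos=[[0.02,0.06,0.04],[0.04,0.13,0.08],[0.06,0.2,0.12],[0.08,0.28,0.16],[0.1,0.36,0.2],[0.12,0.43,0.2],[0.14,0.48,0.2],[0.14,0.5,0.2]], dr=[[0,0,0.12],[0,0,0.25],[0,0,0.4],[0,0,0.55],[0,0,0.7],[0,0,0.85],[0,0,0.95],[0,0,0.99]], jaw=[0.4,0.4,0.4,0.4,0.4,0.4,0.4,0.4])

```text
time: 5.03
tool_pos: [0.463, -0.1985, 0.3274]
tool_rot: [-3.138, -1.37, 0.667]
contact_force: [-0.9, 0.0, -3.0]
opening: 0.0655
grip_force: 30.1
```

Request:
apply_moves(delta_pos=[[0.01,0.06,0.01],[0.02,0.13,0.03],[0.03,0.2,0.03],[0.04,0.28,0.03],[0.05,0.36,0.03],[0.06,0.43,0.03],[0.07,0.48,0.03],[0.07,0.5,0.03]], dr=[[0,0,0.08],[0,0,0.16],[0,0,0.24],[0,0,0.32],[0,0,0.4],[0,0,0.48],[0,0,0.56],[0,0,0.59]], jaw=[0.4,0.4,0.4,0.4,0.4,0.4,0.4,0.4])

```text
time: 5.7
tool_pos: [0.4903, 0.0012, 0.3393]
tool_rot: [-3.134, -1.371, 0.957]
contact_force: [-0.6, 0.3, -3.8]
opening: 0.0655
grip_force: 30.1
```

Request:
apply_moves(delta_pos=[[-0.015,0.06,0],[-0.03,0.13,0],[-0.045,0.2,0],[-0.06,0.28,0],[-0.08,0.36,0],[-0.1,0.43,0],[-0.115,0.48,0],[-0.12,0.5,0]], dr=[[0,0,-0.03],[0,0,-0.06],[0,0,-0.09],[0,0,-0.12],[0,0,-0.15],[0,0,-0.18],[0,0,-0.21],[0,0,-0.24]], jaw=[0.4,0.4,0.4,0.4,0.4,0.4,0.4,0.4])

```text
time: 6.37
tool_pos: [0.4405, 0.2011, 0.339]
tool_rot: [-3.131, -1.37, 0.831]
contact_force: [-0.5, 0.4, -4.1]
opening: 0.0659
grip_force: 30.1
```

```bash
python3 log.py
python3 - <<'E'
from path import *; from go import delta
delta(*pp(0,np.radians(16)))
from h import *
im=eyes.read_camera("top")[:,:,::-1]; im2=eyes.read_camera("side")[:,:,::-1]
a=cv2.resize(im[160:320,170:330],None,fx=2.5,fy=2.5);b=cv2.resize(im2[130:350,230:450],None,fx=1.8,fy=1.8)
o=np.zeros((400,800,3),np.uint8);o[:,:400]=a;o[:b.shape[0],400:400+b.shape[1]]=b;cv2.imwrite("pics/c3.png",o)
E
```

```text
6.37 [-0.465, 0.044, 2.426, 1.651, 1.25, -0.883] [0.44, 0.201, 0.339] [-3.131, -1.37, 0.831] [-0.5  0.4 -4.1] 0.06587953602510363 30.05937895970419
dpos [-0.008, 0.359, -0.152] dr [-0.002, -0.004, -0.775]
```

View pics/c3.png

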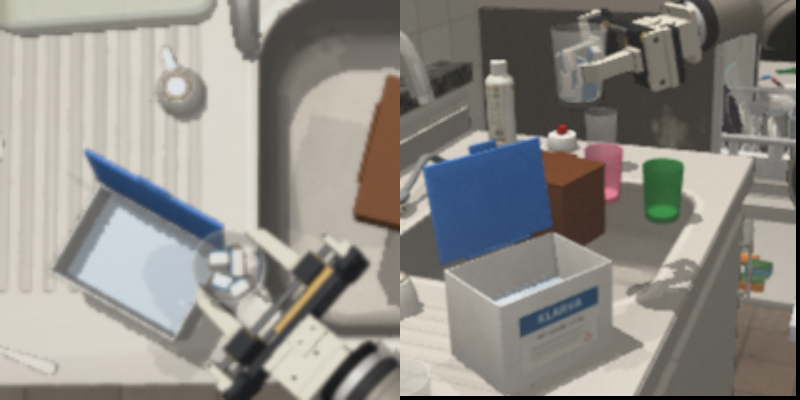

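Top (232,268) shows the glass upright with its tablets, at the tub's right edge, and it clears the lid. I move over the tub.

Request:
apply_moves(delta_pos=[[0,0.04,0],[0,0.09,-0.01],[0,0.14,-0.02],[0,0.19,-0.04],[0,0.24,-0.07],[0,0.29,-0.1],[0,0.33,-0.13],[0,0.36,-0.15]], dr=[[0,0,-0.08],[0,0,-0.18],[0,0,-0.28],[0,0,-0.38],[0,0,-0.5],[0,0,-0.6],[0,0,-0.7],[0,0,-0.77]], jaw=[0.4,0.4,0.4,0.4,0.4,0.4,0.4,0.4])

```text
time: 7.13
tool_pos: [0.4507, 0.3206, 0.3053]
tool_rot: [-3.075, -1.396, 0.453]
contact_force: [0.7, 0.5, -2.8]
opening: 0.0656
grip_force: 30.0
```

```bash
python3 log.py
python3 - <<'E'
from path import *; from go import delta
for th in(.2,.4):delta(*pp(th,np.radians(16)))
E
```

```text
7.13 [0.424, 0.196, 2.471, 3.022, 0.924, -1.504] [0.451, 0.321, 0.305] [-3.075, -1.396, 0.453] [ 0.7  0.5 -2.8] 0.06555123404453639 30.047716536791995
dpos [-0.056, 0.073, -0.141] dr [0.146, 0.386, -0.124]
dpos [-0.078, 0.086, -0.208] dr [0.337, 0.737, -0.117]
```

Request:
apply_moves(delta_pos=[[-0.015,0.02,-0.03],[-0.03,0.04,-0.06],[-0.04,0.055,-0.1],[-0.055,0.07,-0.14],[-0.065,0.08,-0.17],[-0.078,0.086,-0.2],[-0.078,0.086,-0.208],[-0.078,0.086,-0.208]], dr=[[0.04,0.1,-0.05],[0.08,0.2,-0.08],[0.13,0.3,-0.1],[0.17,0.4,-0.117],[0.21,0.5,-0.117],[0.26,0.6,-0.117],[0.3,0.67,-0.117],[0.337,0.737,-0.117]], jaw=[0.4,0.4,0.4,0.4,0.4,0.4,0.4,0.4])

```text
time: 7.8
tool_pos: [0.419, 0.3548, 0.2207]
tool_rot: [-2.453, -1.032, -0.199]
contact_force: [-0.5, 0.8, -3.2]
opening: 0.0656
grip_force: 30.0
```

```bash
python3 log.py
python3 - <<'E'
from path import *; from go import delta
for th in(.7,.9):delta(*pp(th,np.radians(16)))
E
```

```text
7.8 [0.559, 0.269, 2.44, 3.132, 0.731, -1.203] [0.419, 0.355, 0.221] [-2.453, -1.032, -0.199] [-0.5  0.8 -3.2] 0.06555711407634446 30.041662478470244
dpos [-0.03, 0.019, -0.09] dr [0.3, 0.512, -0.004]
dpos [-0.048, 0.03, -0.11] dr [0.501, 0.858, -0.004]
```

Request:
apply_moves(delta_pos=[[-0.006,0.004,-0.01],[-0.012,0.008,-0.02],[-0.018,0.012,-0.03],[-0.024,0.016,-0.04],[-0.03,0.019,-0.05],[-0.036,0.023,-0.06],[-0.042,0.027,-0.07],[-0.048,0.03,-0.075]], dr=[[0.06,0.1,0],[0.12,0.21,0],[0.18,0.32,0],[0.24,0.42,0],[0.31,0.53,0],[0.37,0.64,0],[0.44,0.75,0],[0.5,0.858,0]], jaw=[0.4,0.4,0.4,0.4,0.4,0.4,0.4,0.4])

```text
time: 8.47
tool_pos: [0.4003, 0.3665, 0.192]
tool_rot: [-2.268, -0.551, -0.336]
contact_force: [0.6, 0.6, -3.2]
opening: 0.066
grip_force: 30.0
```

```bash
python3 log.py
python3 - <<'E'
from path import *; from go import delta
for th in(1.2,1.4):delta(*pp(th,np.radians(16)))
E
```

```text
8.47 [0.387, 0.227, 2.38, 2.386, 0.54, -0.245] [0.4, 0.367, 0.192] [-2.268, -0.551, -0.336] [ 0.6  0.6 -3.2] 0.06601673426068724 30.00531538913492
dpos [-0.022, 0.012, -0.007] dr [0.299, 0.522, 0.002]
dpos [-0.031, 0.018, 0.017] dr [0.501, 0.867, 0.003]
```

Request:
apply_moves(delta_pos=[[-0.004,0.002,0],[-0.008,0.005,0],[-0.012,0.008,0],[-0.016,0.01,0],[-0.02,0.012,0.003],[-0.024,0.014,0.008],[-0.028,0.016,0.012],[-0.031,0.018,0.017]], dr=[[0.06,0.1,0],[0.12,0.21,0],[0.18,0.32,0],[0.24,0.42,0],[0.31,0.53,0],[0.37,0.64,0],[0.44,0.75,0],[0.5,0.867,0]], jaw=[0.4,0.4,0.4,0.4,0.4,0.4,0.4,0.4])

```text
time: 9.13
tool_pos: [0.3878, 0.3737, 0.1994]
tool_rot: [-2.177, -0.058, -0.364]
contact_force: [0.1, 0.2, -4.0]
opening: 0.0656
grip_force: 29.9
```

```bash
python3 log.py
python3 - <<'E'
from path import *; from go import delta
for th in(1.6,1.85):delta(*pp(th,np.radians(16)))
E
```

```text
9.13 [0.192, 0.239, 2.275, 1.63, 0.75, 0.722] [0.388, 0.374, 0.199] [-2.177, -0.058, -0.364] [ 0.1  0.2 -4. ] 0.06559860708360461 29.94908163731452
dpos [-0.005, 0.003, 0.024] dr [0.2, 0.347, 0.004]
dpos [-0.005, 0.002, 0.057] dr [0.453, 0.778, 0.004]
```

Request:
apply_moves(delta_pos=[[0,0,0.007],[0,0,0.014],[-0.004,0.002,0.02],[-0.005,0.002,0.027],[-0.005,0.002,0.034],[-0.005,0.002,0.041],[-0.005,0.002,0.05],[-0.005,0.002,0.057]], dr=[[0.05,0.09,0],[0.11,0.19,0],[0.16,0.28,0],[0.22,0.38,0],[0.28,0.48,0],[0.34,0.58,0],[0.4,0.68,0],[0.453,0.778,0]], jaw=[0.4,0.4,0.4,0.4,0.4,0.4,0.4,0.4])

```text
time: 9.8
tool_pos: [0.3863, 0.3744, 0.2224]
tool_rot: [-2.099, 0.384, -0.352]
contact_force: [0.3, 0.5, -2.8]
opening: 0.0656
grip_force: 29.9
```

```bash
python3 log.py
python3 - <<'E'
from path import *; from go import delta
for th in(2.1,2.25):delta(*pp(th,np.radians(16)))
from h import *
im=eyes.read_camera("top")[:,:,::-1]; im2=eyes.read_camera("side")[:,:,::-1]
a=cv2.resize(im[200:310,170:280],None,fx=3.636,fy=3.636,interpolation=2)[:400,:400];b=cv2.resize(im2[180:340,230:390],None,fx=2.5,fy=2.5,interpolation=2)
cv2.imwrite("pics/c4.png",np.hstack([a,b]))
E
```

```text
9.8 [0.055, 0.326, 2.172, 1.405, 1.076, 1.172] [0.386, 0.374, 0.222] [-2.099, 0.384, -0.352] [ 0.3  0.5 -2.8] 0.06556582508478473 29.90409382910002
dpos [0.006, -0.003, 0.031] dr [0.252, 0.434, 0.006]
dpos [0.014, -0.008, 0.048] dr [0.403, 0.693, 0.006]
```

View pics/c4.png

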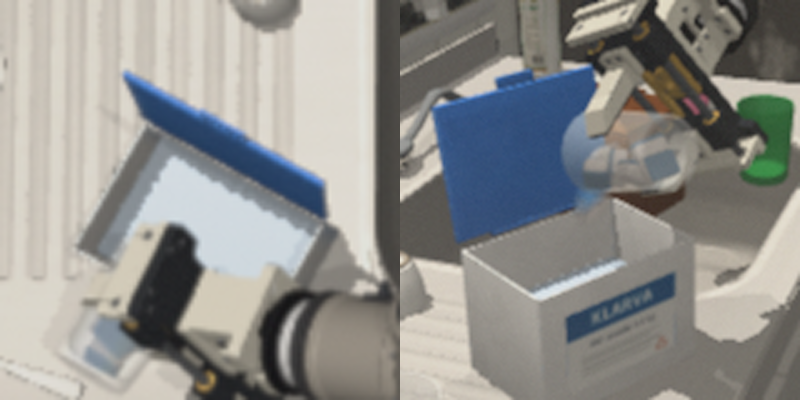

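The side view shows the glass tipped past horizontal with its mouth at (590,190), facing the lid. The tablets are still in it, so I tip further.

Request:
apply_moves(delta_pos=[[0,0,0.006],[0.003,0,0.012],[0.004,-0.002,0.018],[0.006,-0.003,0.024],[0.008,-0.004,0.03],[0.01,-0.006,0.036],[0.012,-0.007,0.042],[0.014,-0.008,0.048]], dr=[[0.05,0.08,0],[0.1,0.17,0],[0.15,0.25,0],[0.2,0.34,0],[0.25,0.43,0],[0.3,0.52,0],[0.35,0.61,0],[0.403,0.693,0]], jaw=[0.4,0.4,0.4,0.4,0.4,0.4,0.4,0.4])

```text
time: 10.57
tool_pos: [0.3913, 0.3719, 0.2418]
tool_rot: [-2.002, 0.774, -0.297]
contact_force: [-0.4, -0.3, -2.5]
opening: 0.0658
grip_force: 29.9
```

```bash
python3 log.py
python3 - <<'E'
from path import *; from go import delta
q=data()[-1][0]
for th in(2.5,2.7):
  x,r=pp(th,np.radians(16));delta(x,r); q,e=ik(x,r,q);print(q.round(2),e,clear(x,r))
from h import *
im=eyes.read_camera("top")[:,:,::-1]; im2=eyes.read_camera("side")[:,:,::-1]
a=cv2.resize(im[200:310,170:280],None,fx=3.636,fy=3.636,interpolation=2)[:400,:400];b=cv2.resize(im2[180:340,230:390],None,fx=2.5,fy=2.5,interpolation=2)
cv2.imwrite("pics/c5.png",np.hstack([a,b]))
E
```

```text
10.57 [-0.02, 0.453, 2.099, 1.371, 1.339, 1.43] [0.391, 0.372, 0.242] [-2.002, 0.774, -0.297] [-0.4 -0.3 -2.5] 0.06575035954906645 29.88393574138172
dpos [0.019, -0.012, 0.025] dr [0.254, 0.438, 0.005]
[-0.05  0.55  2.06  1.38  1.49  1.57] 2.2042367930907858e-12 0.04182174399809102
dpos [0.036, -0.022, 0.042] dr [0.456, 0.783, 0.005]
[-0.07  0.62  2.04  1.41  1.59  1.68] 2.858824288409778e-14 -0.011356882655553208
```

View pics/c5.png

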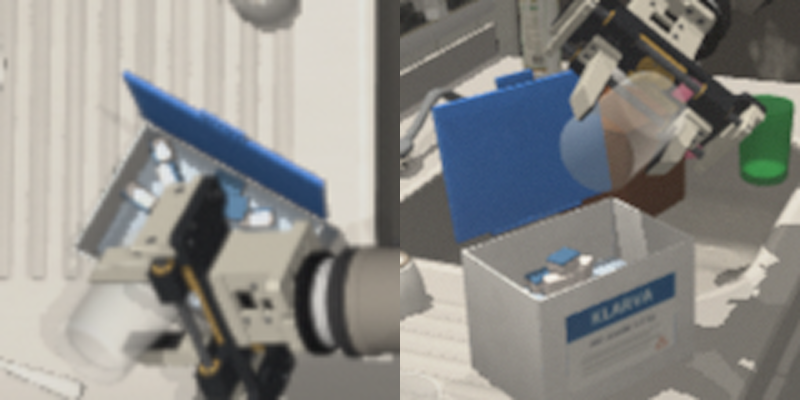

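All tablets appear to lie in the tub: the side view shows a cluster at (570,265) inside, and the glass is empty. I hold briefly, then un-tip along the reverse path.

Request:
apply_moves(delta_pos=[[0,0,0],[0,0,0],[0,0,0],[0,0,0],[0,0,0],[-0.005,0.004,0],[-0.01,0.008,0],[-0.013,0.008,0]], dr=[[0,0,0],[0,0,0],[-0.1,-0.17,0],[-0.2,-0.34,0],[-0.3,-0.5,0],[-0.4,-0.68,0],[-0.5,-0.86,0],[-0.5,-0.86,0]], jaw=[0.4,0.4,0.4,0.4,0.4,0.4,0.4,0.4])

```text
time: 11.33
tool_pos: [0.383, 0.3764, 0.243]
tool_rot: [-2.116, 0.28, -0.353]
contact_force: [-1.4, 0.3, -2.5]
opening: 0.0654
grip_force: 29.9
```

Request:
apply_moves(delta_pos=[[0,0,0],[0,0,0],[0.002,0,0],[0.004,-0.003,-0.02],[0.006,-0.004,-0.03],[0.008,-0.006,-0.04],[0.01,-0.007,-0.05],[0.01,-0.007,-0.05]], dr=[[-0.08,-0.14,0],[-0.16,-0.27,0],[-0.24,-0.4,0],[-0.32,-0.54,0],[-0.4,-0.68,0],[-0.46,-0.79,0],[-0.5,-0.86,0],[-0.5,-0.86,0]], jaw=[0.4,0.4,0.4,0.4,0.4,0.4,0.4,0.4])

```text
time: 12.0
tool_pos: [0.3876, 0.3732, 0.221]
tool_rot: [-2.2, -0.202, -0.358]
contact_force: [-0.8, -0.4, -2.7]
opening: 0.0659
grip_force: 30.0
```

Request:
apply_moves(delta_pos=[[0.005,0,0],[0.01,-0.005,0],[0.015,-0.008,0],[0.02,-0.01,0],[0.025,-0.013,0],[0.03,-0.016,0],[0.037,-0.02,0],[0.037,-0.02,0]], dr=[[-0.07,-0.12,0],[-0.14,-0.24,0],[-0.21,-0.36,0],[-0.28,-0.48,0],[-0.35,-0.6,0],[-0.42,-0.72,0],[-0.49,-0.84,0],[-0.5,-0.86,0]], jaw=[0.4,0.4,0.4,0.4,0.4,0.4,0.4,0.4])

```text
time: 12.67
tool_pos: [0.404, 0.3649, 0.2218]
tool_rot: [-2.302, -0.694, -0.314]
contact_force: [-0.3, 0.5, -3.5]
opening: 0.0654
grip_force: 30.0
```

Request:
apply_moves(delta_pos=[[0.006,-0.004,0.01],[0.012,-0.008,0.02],[0.018,-0.012,0.03],[0.026,-0.016,0.05],[0.034,-0.02,0.07],[0.042,-0.026,0.09],[0.05,-0.03,0.11],[0.052,-0.032,0.12]], dr=[[-0.07,-0.12,0],[-0.14,-0.24,0],[-0.21,-0.36,0],[-0.28,-0.48,0],[-0.35,-0.6,0],[-0.42,-0.72,0],[-0.49,-0.84,0],[-0.5,-0.86,0]], jaw=[0.4,0.4,0.4,0.4,0.4,0.4,0.4,0.4])

```text
time: 13.33
tool_pos: [0.425, 0.3522, 0.2701]
tool_rot: [-2.563, -1.17, -0.099]
contact_force: [-0.4, -0.0, -3.2]
opening: 0.0656
grip_force: 30.0
```

```bash
python3 log.py
python3 - <<'E'
from path import *; from go import delta
x=[.44,.2,.345]; delta(x,R.from_rotvec([0,0,np.radians(38)])*rg)
x,r=pp(0,np.radians(16)); delta(x,r)
E
```

```text
13.33 [0.596, 0.177, 2.41, 3.258, 0.685, -1.407] [0.425, 0.352, 0.27] [-2.563, -1.17, -0.099] [-0.4 -0.  -3.2] 0.06555058004941051 30.02262604830321
dpos [0.038, -0.38, 0.187] dr [-0.178, -0.485, 0.756]
dpos [0.031, -0.019, 0.02] dr [-0.266, -0.44, -0.008]
```

Request:
apply_moves(delta_pos=[[0.005,-0.01,0.05],[0.01,-0.03,0.1],[0.015,-0.07,0.15],[0.02,-0.13,0.187],[0.025,-0.19,0.187],[0.03,-0.26,0.187],[0.035,-0.32,0.187],[0.038,-0.38,0.187]], dr=[[-0.03,-0.08,0.06],[-0.06,-0.15,0.15],[-0.09,-0.22,0.25],[-0.11,-0.3,0.36],[-0.13,-0.36,0.46],[-0.15,-0.42,0.56],[-0.178,-0.485,0.66],[-0.178,-0.485,0.756]], jaw=[0.4,0.4,0.4,0.4,0.4,0.4,0.4,0.4])

```text
time: 14.0
tool_pos: [0.4469, 0.243, 0.3508]
tool_rot: [-3.13, -1.38, 0.772]
contact_force: [2.0, 0.6, -2.6]
opening: 0.0656
grip_force: 30.0
```

```bash
python3 log.py
python3 - <<'E'
from path import *; from go import delta
delta([.49,0,.34],R.from_rotvec([0,0,np.radians(45)])*rg)
E
```

```text
14.0 [-0.244, 0.002, 2.429, 1.872, 1.076, -0.882] [0.447, 0.243, 0.351] [-3.13, -1.38, 0.772] [ 2.   0.6 -2.6] 0.06564358968595863 30.0159048254136
dpos [0.108, -0.607, -0.027] dr [-0.017, 0.009, 0.354]
```

Request:
apply_moves(delta_pos=[[0.01,-0.07,0],[0.025,-0.15,0],[0.04,-0.23,0],[0.055,-0.31,-0.01],[0.07,-0.39,-0.02],[0.085,-0.47,-0.027],[0.1,-0.55,-0.027],[0.108,-0.607,-0.027]], dr=[[0,0,0.04],[0,0,0.09],[0,0,0.13],[-0.01,0,0.18],[-0.01,0,0.22],[-0.017,0.009,0.27],[-0.017,0.009,0.31],[-0.017,0.009,0.354]], jaw=[0.4,0.4,0.4,0.4,0.4,0.4,0.4,0.4])

```text
time: 14.67
tool_pos: [0.4916, -0.0033, 0.3394]
tool_rot: [-3.131, -1.369, 0.944]
contact_force: [0.8, 0.6, -2.9]
opening: 0.0656
grip_force: 30.0
```

Request:
apply_moves(delta_pos=[[-0.01,-0.07,0],[-0.02,-0.14,0],[-0.03,-0.21,0],[-0.04,-0.28,-0.01],[-0.05,-0.35,-0.02],[-0.06,-0.42,-0.03],[-0.07,-0.48,-0.03],[-0.07,-0.5,-0.03]], dr=[[0,0,-0.08],[0,0,-0.16],[0,0,-0.24],[0,0,-0.32],[0,0,-0.4],[0,0,-0.48],[0,0,-0.56],[0,0,-0.59]], jaw=[0.4,0.4,0.4,0.4,0.4,0.4,0.4,0.4])

```text
time: 15.33
tool_pos: [0.4622, -0.2031, 0.3275]
tool_rot: [-3.133, -1.37, 0.647]
contact_force: [-0.3, 0.4, -2.6]
opening: 0.0657
grip_force: 30.0
```

Request:
apply_moves(delta_pos=[[-0.01,-0.07,-0.04],[-0.02,-0.14,-0.08],[-0.03,-0.21,-0.13],[-0.03,-0.28,-0.2],[-0.03,-0.35,-0.27],[-0.03,-0.42,-0.35],[-0.03,-0.48,-0.42],[-0.03,-0.5,-0.45]], dr=[[0,0,-0.13],[0,0,-0.26],[0,0,-0.39],[0,0,-0.52],[0,0,-0.65],[0,0,-0.78],[0,0,-0.9],[0,0,-0.97]], jaw=[0.4,0.4,0.4,0.4,0.4,0.4,0.4,0.4])

```text
time: 16.0
tool_pos: [0.4503, -0.4019, 0.1444]
tool_rot: [-3.127, -1.369, 0.156]
contact_force: [-0.2, 0.1, -2.7]
opening: 0.0657
grip_force: 30.0
```

```bash
python3 log.py
python3 - <<'E'
from path import *; from go import delta
g=tcp_of(np.r_[G,0],R.identity(),None,rg,AL,PH);delta(g,rg)
E
```

```text
16.0 [-1.427, 0.801, 1.934, 1.466, 1.397, -1.155] [0.45, -0.402, 0.144] [-3.127, -1.369, 0.156] [-0.2  0.1 -2.7] 0.06567252822227812 30.022613012697548
dpos [-0.01, 0.001, -0.241] dr [-0.005, -0.004, 0.008]
```

Request:
apply_moves(delta_pos=[[-0.01,0,-0.06],[-0.01,0,-0.12],[-0.01,0,-0.16],[-0.01,0,-0.19],[-0.01,0,-0.21],[-0.01,0,-0.225],[-0.01,0,-0.235],[-0.01,0,-0.238]], dr=[[0,0,0],[0,0,0],[0,0,0],[0,0,0],[0,0,0],[0,0,0],[0,0,0],[0,0,0]], jaw=[0.4,0.4,0.4,0.4,0.4,0.4,0.4,0.4])

```text
time: 16.67
tool_pos: [0.4473, -0.3993, 0.0529]
tool_rot: [3.134, -1.373, 0.183]
contact_force: [-0.1, 0.4, -2.6]
opening: 0.0656
grip_force: 30.0
```

Request:
apply_moves(delta_pos=[[0,0,0],[0,0,-0.002],[0,0,-0.004],[0,0,-0.004]], dr=[[0,0,0],[0,0,0],[0,0,0],[0,0,0]], jaw=[0.4,0.4,0.4,0.4])

```text
time: 17.0
tool_pos: [0.4474, -0.3993, 0.0518]
tool_rot: [3.128, -1.373, 0.189]
contact_force: [-1.4, 0.1, -2.9]
opening: 0.0655
grip_force: 30.0
```

Request:
apply_moves(delta_pos=[[0,0,-0.004],[0,0,-0.007],[0,0,-0.009],[0,0,-0.009],[0,0,-0.009]], dr=[[0,0,0],[0,0,0],[0,0,0],[0,0,0],[0,0,0]], jaw=[0.4,0.4,0.4,0.4,0.4])

```text
time: 17.42
tool_pos: [0.4474, -0.3993, 0.0482]
tool_rot: [3.131, -1.373, 0.186]
contact_force: [-0.6, -0.4, -0.2]
opening: 0.0655
grip_force: 29.9
```

Request:
apply_moves(delta_pos=[[0,0,0],[0,0,0],[0,0,0],[0,0,0],[0,0,0],[0,0,0],[0,0,0],[0,0,0]], dr=[[0,0,0],[0,0,0],[0,0,0],[0,0,0],[0,0,0],[0,0,0],[0,0,0],[0,0,0]], jaw=[0.7,0.75,0.8,0.9,1,1,1,1])

```text
time: 18.08
tool_pos: [0.4474, -0.3992, 0.0479]
tool_rot: [3.131, -1.373, 0.186]
contact_force: [-0.1, -0.9, -0.3]
opening: 0.0917
grip_force: 0.0
```

Request:
apply_moves(delta_pos=[[-0.02,-0.004,0],[-0.05,-0.009,0],[-0.09,-0.017,0],[-0.14,-0.026,0],[-0.19,-0.035,0],[-0.24,-0.045,0],[-0.29,-0.054,0.02],[-0.32,-0.06,0.1]], dr=[[0,0,0],[0,0,0],[0,0,0],[0,0,0],[0,0,0],[0,0,0],[0,0,0],[0,0,0]], jaw=[1,1,1,1,1,1,1,1])

```text
time: 18.75
tool_pos: [0.317, -0.4234, 0.0852]
tool_rot: [-3.125, -1.372, 0.157]
contact_force: [0.6, -0.5, 0.5]
opening: 0.0921
grip_force: 0.0
```

```bash
python3 log.py
cat > lid.py <<'E'
from path import *
import sys
# lid closing: closed fingers, push back face of the lid with finger tips
q0=np.array(data()[-1][0])
def lidpt(a,rad,y,off): # point at radius rad on the lid, off behind outer face
    return tubw([.067-rad*np.cos(a)+off*np.sin(a), y, .124+rad*np.sin(a)+off*np.cos(a)])
for psd in(0,30,60,90):       # tool azimuth when tilted
  for ph in(1.57,1.2,.8):
    al=np.radians(psd); r=Rg(al,ph)
    for a,off in((1.75,.04),(1.3,.012),(.9,.012),(.5,.012)):
        best=None
        for q1 in(-.5,0,.5):
            q,e=ik(lidpt(a,.115,0,off),r,np.r_[q1,q0[1:]])
            if best is None or e<best[1]: best=(q,e)
        w=fk(p,best[0])[0]; print(psd,ph,a,lidpt(a,.115,0,off).round(3),best[0].round(2),"%.3f"%best[1],"wr",w[2].round(2))
E
python3 lid.py
```

```text
18.75 [-1.711, 0.932, 1.917, 1.215, 1.469, -1.288] [0.317, -0.423, 0.085] [-3.125, -1.372, 0.157] [ 0.6 -0.5  0.5] 0.09207026572084065 0.0
0 1.57 1.75 [0.556 0.262 0.23 ] [ 0.32  0.51  1.25 -0.    1.38  1.89] 0.000 wr [0.56 0.26 0.55]
0 1.57 1.3 [0.488 0.302 0.238] [ 0.42  0.42  1.37 -0.    1.35  1.99] 0.000 wr [0.49 0.3  0.56]
0 1.57 0.9 [0.451 0.324 0.222] [ 0.48  0.4   1.45 -0.    1.29  2.06] 0.000 wr [0.45 0.32 0.54]
0 1.57 0.5 [0.422 0.34  0.19 ] [ 0.54  0.41  1.53 -0.    1.2   2.11] 0.000 wr [0.42 0.34 0.51]
0 1.2 1.75 [0.556 0.262 0.23 ] [ 0.39  0.34  1.59 -0.18  0.88  2.05] 0.000 wr [0.44 0.26 0.53]
0 1.2 1.3 [0.488 0.302 0.238] [ 0.52  0.27  1.66 -0.23  0.9   2.21] 0.000 wr [0.37 0.3  0.53]
0 1.2 0.9 [0.451 0.324 0.222] [ 0.6   0.26  1.72 -0.27  0.87  2.32] 0.000 wr [0.34 0.32 0.52]
0 1.2 0.5 [0.422 0.34  0.19 ] [ 0.67  0.28  1.79 -0.32  0.8   2.43] 0.000 wr [0.31 0.34 0.49]
0 0.8 1.75 [0.556 0.262 0.23 ] [ 0.45  0.28  2.12  4.08  0.34 -2.21] 0.195 wr [0.29 0.23 0.4 ]
0 0.8 1.3 [0.488 0.302 0.238] [ 0.55  0.21  2.2   4.08  0.34 -2.14] 0.182 wr [0.23 0.24 0.4 ]
0 0.8 0.9 [0.4
[... 2764 characters left out ...]
 0.45 1.41 0.39 1.26 0.01] 0.000 wr [0.56 0.15 0.53]
90 1.2 1.3 [0.488 0.302 0.238] [0.22 0.35 1.55 0.39 1.19 0.08] 0.000 wr [0.49 0.19 0.53]
90 1.2 0.9 [0.451 0.324 0.222] [0.28 0.31 1.64 0.4  1.11 0.11] 0.000 wr [0.45 0.21 0.52]
90 1.2 0.5 [0.422 0.34  0.19 ] [0.33 0.32 1.74 0.42 1.   0.12] 0.000 wr [0.42 0.23 0.49]
90 0.8 1.75 [0.556 0.262 0.23 ] [-0.06  0.48  1.56  0.81  1.28 -0.38] 0.000 wr [0.56 0.04 0.46]
90 0.8 1.3 [0.488 0.302 0.238] [ 0.01  0.37  1.72  0.84  1.2  -0.37] 0.000 wr [0.49 0.08 0.47]
90 0.8 0.9 [0.451 0.324 0.222] [ 0.06  0.34  1.83  0.88  1.12 -0.41] 0.000 wr [0.45 0.1  0.45]
90 0.8 0.5 [0.422 0.34  0.19 ] [ 0.1   0.35  1.93  0.94  1.03 -0.48] 0.000 wr [0.42 0.12 0.42]
```

```bash
cat > lidpath.py <<'E'
from path import *
s=data()[-1]; q=np.array(s[0]); RF=Rg(np.radians(-30.3),np.pi/2)
pts=[(np.array(s[1]),R.from_euler('xyz',s[2]))]
W=[(.36,-.32,.32),(.40,-.10,.38),(.42,.10,.40),(.53,.24,.38)]
D=(RF*pts[0][1].inv()).as_rotvec(); print("total",D/.5)
for i,w in enumerate(W): pts.append((np.array(w),R.from_rotvec(D*(i+1)/len(W))*pts[0][1]))
for x in([.125,0,.30],[.125,0,.225],[.06,0,.225],[.01,0,.212],[-.01,0,.19]): pts.append((tubw(x),RF))
for (xa,ra),(xb,rb) in zip(pts,pts[1:]):
    d=(rb*ra.inv()).as_rotvec(); m=em=0
    for t in np.linspace(0,1,6)[1:]:
        q2,e=ik(xa+(xb-xa)*t,R.from_rotvec(d*t)*ra,q); m=max(m,np.abs(q2-q).max());em=max(em,e);q=q2
    print(xb.round(3),q.round(2),"err %.3f step %.2f"%(em,m),"dr",(d/.5).round(3),"dp",((xb-xa)/.4).round(3),"wr",fk(p,q)[0][2].round(2))
E
python3 lidpath.py
python3 - <<'E'
from h import *
t0=cv2.imread("pics/t0.png").astype(int); t=eyes.read_camera("top")[:,:,::-1]
cv2.imwrite("pics/t9.png",t); d=np.abs(t.astype(int)-t0).max(2)
for n,(a,b,c,e) in {"empty":(205,240,430,465),"glass":(250,295,440,485),"drain3":(240,275,135,165)}.items(): print(n,(d[a:b,c:e]>25).sum(),d[a:b,c:e].max())
E
```

```text
total [ 0.48832187  2.75057691 -1.16895256]
[ 0.36 -0.32  0.32] [-1.54  0.09  2.05  1.1   1.32 -0.41] err 0.000 step 0.24 dr [ 0.122  0.688 -0.292] dp [0.107 0.258 0.587] wr [ 0.09 -0.34  0.48]
[ 0.4  -0.1   0.38] [-0.81 -0.34  1.99  0.56  1.04  0.81] err 0.000 step 0.34 dr [ 0.122  0.688 -0.292] dp [0.1  0.55 0.15] wr [ 0.2  -0.1   0.62]
[0.42 0.1  0.4 ] [ 0.11 -0.12  1.64 -0.07  1.28  2.07] err 0.000 step 0.32 dr [ 0.122  0.688 -0.292] dp [0.05 0.5  0.05] wr [0.31 0.11 0.7 ]
[0.53 0.24 0.38] [0.29 0.39 1.03 0.   1.71 2.39] err 0.000 step 0.14 dr [ 0.122  0.688 -0.292] dp [ 0.275  0.35  -0.05 ] wr [0.53 0.24 0.7 ]
[0.555 0.263 0.3  ] [ 0.32  0.47  1.12 -0.    1.55  2.42] err 0.000 step 0.03 dr [-0. -0. -0.] dp [ 0.061  0.058 -0.2  ] wr [0.55 0.26 0.62]
[0.555 0.263 0.225] [ 0.32  0.51  1.26 -0.    1.37  2.42] err 0.000 step 0.04 dr [0. 0. 0.] dp [ 0.     0.    -0.187] wr [0.55 0.26 0.54]
[0.498 0.296 0.225] [0.4  0.44 1.37 0.   1.33 2.5 ] err 0.000 step 0.02 dr [0. 0. 0.] dp [-0.14   0.082  0.   ] wr [0.5  0.3  0.54]
[0.455 0.321 0.212] [0.48 0.41 1.46 0.   1.27 2.58] err 0.000 step 0.02 dr [0. 0. 0.] dp [-0.108  0.063 -0.033] wr [0.46 0.32 0.53]
[0.438 0.331 0.19 ] [ 0.51  0.42  1.51 -0.    1.21  2.61] err 0.000 step 0.01 dr [0. 0. 0.] dp [-0.043  0.025 -0.055] wr [0.44 0.33 0.51]
empty 0 5
glass 213 92
drain3 0 5
```

Neither empty glass has moved. I close the jaw and travel toward the back of the lid.

Request:
apply_moves(delta_pos=[[0,0,0.07],[0.01,0.01,0.15],[0.03,0.05,0.23],[0.05,0.1,0.31],[0.07,0.15,0.4],[0.09,0.2,0.48],[0.107,0.25,0.56],[0.107,0.258,0.587]], dr=[[0.01,0.08,-0.03],[0.03,0.17,-0.07],[0.05,0.26,-0.11],[0.06,0.34,-0.15],[0.08,0.43,-0.18],[0.09,0.52,-0.22],[0.11,0.6,-0.26],[0.122,0.688,-0.292]], jaw=[0,0,0,0,0,0,0,0])

```text
time: 19.47
tool_pos: [0.3627, -0.3168, 0.3264]
tool_rot: [-2.971, -1.029, -0.133]
contact_force: [-0.5, -0.0, -0.6]
opening: 0.0431
grip_force: 0.0
```

Request:
apply_moves(delta_pos=[[0.01,0.07,0.02],[0.02,0.14,0.04],[0.03,0.21,0.06],[0.05,0.28,0.08],[0.06,0.35,0.1],[0.08,0.42,0.12],[0.09,0.49,0.14],[0.1,0.55,0.15]], dr=[[0.01,0.08,-0.03],[0.03,0.17,-0.07],[0.05,0.26,-0.11],[0.06,0.34,-0.15],[0.08,0.43,-0.18],[0.09,0.52,-0.22],[0.11,0.6,-0.26],[0.122,0.688,-0.292]], jaw=[0,0,0,0,0,0,0,0])

```text
time: 20.13
tool_pos: [0.4008, -0.1023, 0.3829]
tool_rot: [-2.981, -0.686, -0.274]
contact_force: [-0.1, -0.7, 0.1]
opening: 0.0002
grip_force: 0.0
```

```bash
python3 log.py; sed -i 's/^W=.*/W=[(.42,.10,.40),(.53,.24,.38)]/' lidpath.py; python3 lidpath.py
```

```text
20.13 [-0.82, -0.344, 1.987, 0.565, 1.041, 0.791] [0.401, -0.102, 0.383] [-2.981, -0.686, -0.274] [-0.1 -0.7  0.1] 0.00018578875588772933 0.0
total [ 0.25142199  1.38662845 -0.59906779]
[0.42 0.1  0.4 ] [ 0.11 -0.12  1.64 -0.08  1.28  2.07] err 0.000 step 0.32 dr [ 0.126  0.693 -0.3  ] dp [0.048 0.506 0.043] wr [0.31 0.11 0.7 ]
[0.53 0.24 0.38] [0.29 0.39 1.03 0.   1.71 2.39] err 0.000 step 0.14 dr [ 0.126  0.693 -0.3  ] dp [ 0.275  0.35  -0.05 ] wr [0.53 0.24 0.7 ]
[0.555 0.263 0.3  ] [ 0.32  0.47  1.12 -0.    1.55  2.42] err 0.000 step 0.03 dr [-0. -0.  0.] dp [ 0.061  0.058 -0.2  ] wr [0.55 0.26 0.62]
[0.555 0.263 0.225] [ 0.32  0.51  1.26 -0.    1.37  2.42] err 0.000 step 0.04 dr [0. 0. 0.] dp [ 0.     0.    -0.187] wr [0.55 0.26 0.54]
[0.498 0.296 0.225] [0.4  0.44 1.37 0.   1.33 2.5 ] err 0.000 step 0.02 dr [0. 0. 0.] dp [-0.14   0.082  0.   ] wr [0.5  0.3  0.54]
[0.455 0.321 0.212] [0.48 0.41 1.46 0.   1.27 2.58] err 0.000 step 0.02 dr [0. 0. 0.] dp [-0.108  0.063 -0.033] wr [0.46 0.32 0.53]
[0.438 0.331 0.19 ] [ 0.51  0.42  1.51 -0.    1.21  2.61] err 0.000 step 0.01 dr [0. 0. 0.] dp [-0.043  0.025 -0.055] wr [0.44 0.33 0.51]
```

Request:
apply_moves(delta_pos=[[0.006,0.06,0.01],[0.012,0.13,0.01],[0.02,0.2,0.02],[0.025,0.27,0.02],[0.03,0.34,0.03],[0.04,0.41,0.04],[0.048,0.47,0.043],[0.048,0.506,0.043]], dr=[[0.01,0.08,-0.03],[0.03,0.17,-0.07],[0.05,0.26,-0.11],[0.06,0.34,-0.15],[0.08,0.43,-0.19],[0.1,0.52,-0.22],[0.11,0.6,-0.26],[0.126,0.693,-0.3]], jaw=[0,0,0,0,0,0,0,0])

```text
time: 20.8
tool_pos: [0.4203, 0.1013, 0.3992]
tool_rot: [-3.041, -0.336, -0.392]
contact_force: [-0.1, -0.6, -1.2]
opening: 0.0007
grip_force: 0.0
```

Request:
apply_moves(delta_pos=[[0.03,0.04,0],[0.06,0.08,0],[0.1,0.13,-0.01],[0.14,0.18,-0.02],[0.18,0.23,-0.03],[0.22,0.28,-0.04],[0.26,0.33,-0.05],[0.275,0.35,-0.05]], dr=[[0.01,0.08,-0.03],[0.03,0.17,-0.07],[0.05,0.26,-0.11],[0.06,0.34,-0.15],[0.08,0.43,-0.19],[0.1,0.52,-0.22],[0.11,0.6,-0.26],[0.126,0.693,-0.3]], jaw=[0,0,0,0,0,0,0,0])

```text
time: 21.47
tool_pos: [0.5314, 0.2402, 0.3767]
tool_rot: [3.142, 0.005, -0.529]
contact_force: [0.8, 0.1, -0.9]
opening: 0.0006
grip_force: 0.0
```

```bash
python3 log.py
python3 - <<'E'
from lidpath import *
from go import delta
delta(tubw([.125,0,.3]),RF);delta(tubw([.125,0,.225]),RF)
from h import *
im=eyes.read_camera("top")[:,:,::-1]; im2=eyes.read_camera("side")[:,:,::-1]
for n,i in(("top",im),("side",im2)):
    hsv=cv2.cvtColor(np.ascontiguousarray(i),cv2.COLOR_BGR2HSV); m=((hsv[...,0]>100)&(hsv[...,0]<120)&(hsv[...,1]>130)&(hsv[...,2]>60)).astype(np.uint8)
    k,l,st,c=cv2.connectedComponentsWithStats(m); j=1+np.argmax(st[1:,4]);print(n,st[j])
    ys,xs=np.where(l==j); print("left",xs.min(),ys[xs.argmin()],"right",xs.max(),ys[xs.argmax()],"topmost",xs[ys.argmin()],ys.min())
E
```

```text
21.47 [0.291, 0.399, 1.036, 0.004, 1.71, 2.391] [0.531, 0.24, 0.377] [3.142, 0.005, -0.529] [ 0.8  0.1 -0.9] 0.0005863540150678645 0.0
total [-0.00481695 -0.00858819  0.00013178]
[0.42 0.1  0.4 ] [0.05 0.09 1.39 0.   1.67 2.15] err 0.000 step 0.09 dr [-0.002 -0.004  0.   ] dp [-0.278 -0.351  0.058] wr [0.42 0.1  0.72]
[0.53 0.24 0.38] [0.29 0.39 1.03 0.   1.71 2.39] err 0.000 step 0.09 dr [-0.002 -0.004  0.   ] dp [ 0.275  0.35  -0.05 ] wr [0.53 0.24 0.7 ]
[0.555 0.263 0.3  ] [ 0.32  0.47  1.12 -0.    1.55  2.42] err 0.000 step 0.03 dr [-0. -0.  0.] dp [ 0.061  0.058 -0.2  ] wr [0.55 0.26 0.62]
[0.555 0.263 0.225] [ 0.32  0.51  1.26 -0.    1.37  2.42] err 0.000 step 0.04 dr [0. 0. 0.] dp [ 0.     0.    -0.187] wr [0.55 0.26 0.54]
[0.498 0.296 0.225] [0.4  0.44 1.37 0.   1.33 2.5 ] err 0.000 step 0.02 dr [0. 0. 0.] dp [-0.14   0.082  0.   ] wr [0.5  0.3  0.54]
[0.455 0.321 0.212] [0.48 0.41 1.46 0.   1.27 2.58] err 0.000 step 0.02 dr [0. 0. 0.] dp [-0.108  0.063 -0.033] wr [0.46 0.32 0.53]
[0.438 0.331 0.19 ] [ 0.51  0.42  1.51 -0.    1.21  2.61] err 0.000 step 0.01 dr [0. 0. 0.] dp [-0.043  0.025 -0.055] wr [0.44 0.33 0.51]
dpos [0.058, 0.057, -0.192] dr [-0.005, -0.009, 0.0]
dpos [0.058, 0.057, -0.379] dr [-0.005, -0.009, 0.0]
top [212 231  42  25 251]
left 212 231 right 253 254 topmost 212 231
side [ 243  207   71   69 3448]
left 243 223 right 313 252 topmost 304 207
```

Request:
apply_moves(delta_pos=[[0.03,0.015,0],[0.06,0.03,-0.03],[0.08,0.044,-0.09],[0.08,0.044,-0.16],[0.08,0.044,-0.23],[0.08,0.044,-0.3],[0.08,0.044,-0.36],[0.08,0.044,-0.379]], dr=[[0,0,0],[0,0,0],[0,0,0],[0,0,0],[0,0,0],[0,0,0],[0,0,0],[0,0,0]], jaw=[0,0,0,0,0,0,0,0])

```text
time: 22.23
tool_pos: [0.5603, 0.2547, 0.2239]
tool_rot: [3.14, 0.004, -0.529]
contact_force: [0.3, 0.2, 0.5]
opening: 0.0002
grip_force: 0.0
```

Request:
apply_moves(delta_pos=[[-0.02,0.012,0],[-0.04,0.024,0],[-0.06,0.036,0],[-0.08,0.048,0],[-0.1,0.06,0],[-0.12,0.071,0],[-0.14,0.082,0],[-0.16,0.094,0]], dr=[[0,0,0],[0,0,0],[0,0,0],[0,0,0],[0,0,0],[0,0,0],[0,0,0],[0,0,0]], jaw=[0,0,0,0,0,0,0,0])

```text
time: 22.9
tool_pos: [0.4979, 0.2945, 0.2275]
tool_rot: [-3.138, 0.0, -0.529]
contact_force: [0.9, 0.2, 0.4]
opening: 0.0006
grip_force: 0.3
```

Request:
apply_moves(delta_pos=[[-0.03,0.018,-0.005],[-0.06,0.036,-0.015],[-0.09,0.055,-0.025],[-0.108,0.066,-0.035],[-0.13,0.078,-0.06],[-0.15,0.09,-0.085],[-0.17,0.103,-0.105],[-0.19,0.115,-0.13]], dr=[[0,0,0],[0,0,0],[0,0,0],[0,0,0],[0,0,0],[0,0,0],[0,0,0],[0,0,0]], jaw=[0,0,0,0,0,0,0,0])

```text
time: 23.57
tool_pos: [0.422, 0.3405, 0.1748]
tool_rot: [-3.138, 0.001, -0.529]
contact_force: [0.0, -0.9, -0.7]
opening: 0.0002
grip_force: 0.3
```

```bash
python3 log.py
cat > lidchk.py <<'E'
from h import *
from scipy.optimize import least_squares
n="side"; i=eyes.read_camera(n)[:,:,::-1]
hsv=cv2.cvtColor(np.ascontiguousarray(i),cv2.COLOR_BGR2HSV); m=((hsv[...,0]>100)&(hsv[...,0]<120)&(hsv[...,1]>120)&(hsv[...,2]>50)).astype(np.uint8)
m[:,:225]=0;m[:,370:]=0;m[:200]=0;m[330:]=0
k,l,st,c=cv2.connectedComponentsWithStats(m)
for j in range(1,k):
    if st[j,4]>60:
        ys,xs=np.where(l==j);print(st[j],"L",xs.min(),ys[xs.argmin()],"R",xs.max(),ys[xs.argmax()],"T",xs[ys.argmin()],ys.min(),"B",xs[ys.argmax()],ys.max())
def W(L): c,s=np.cos(-.529),np.sin(-.529);return np.array([.4466+c*L[0]-s*L[1],.3261+s*L[0]+c*L[1],L[2]])
for a in(0,.1,.3,.6,.9):
    print(a,[proj("side",W([.067-.124*np.cos(a),y,.127+.124*np.sin(a)])).round(0).ravel().tolist() for y in(.087,-.087)], "hinge",[proj("side",W([.067,y,.127])).round(0).ravel().tolist() for y in(.087,-.087)])
E
python3 lidchk.py
```

```text
23.57 [0.536, 0.418, 1.559, 0.002, 1.162, 2.635] [0.422, 0.341, 0.175] [-3.138, 0.001, -0.529] [ 0.  -0.9 -0.7] 0.00021650067020251965 0.25526848796289414
[254 250  91  28 324] L 254 277 R 344 250 T 340 250 B 254 277
[329 290  10  12  65] L 329 294 R 338 290 T 338 290 B 329 301
0 [[286.0, 297.0], [350.0, 272.0]] hinge [[254.0, 276.0], [316.0, 255.0]]
0.1 [[285.0, 291.0], [350.0, 267.0]] hinge [[254.0, 276.0], [316.0, 255.0]]
0.3 [[283.0, 280.0], [349.0, 256.0]] hinge [[254.0, 276.0], [316.0, 255.0]]
0.6 [[278.0, 262.0], [344.0, 240.0]] hinge [[254.0, 276.0], [316.0, 255.0]]
0.9 [[270.0, 246.0], [336.0, 226.0]] hinge [[254.0, 276.0], [316.0, 255.0]]
```

The lid has dropped to about 0.4 rad. I press it gently down at its middle front.

Request:
apply_moves(delta_pos=[[0,0,-0.015],[0,0,-0.03],[0,0,-0.045],[0,0,-0.06],[0,0,-0.075],[0,0,-0.09],[0,0,-0.1],[0,0,-0.105]], dr=[[0,0,0],[0,0,0],[0,0,0],[0,0,0],[0,0,0],[0,0,0],[0,0,0],[0,0,0]], jaw=[0,0,0,0,0,0,0,0])

```text
time: 24.28
tool_pos: [0.4226, 0.3397, 0.1324]
tool_rot: [-3.14, 0.001, -0.529]
contact_force: [-0.7, -0.4, -0.1]
opening: 0.0004
grip_force: 0.0
```

Request:
apply_moves(delta_pos=[[0,0,-0.003],[0,0,-0.006],[0,0,-0.009],[0,0,-0.009]], dr=[[0,0,0],[0,0,0],[0,0,0],[0,0,0]], jaw=[0,0,0,0])

```text
time: 24.62
tool_pos: [0.4227, 0.3399, 0.1296]
tool_rot: [-3.139, 0.001, -0.529]
contact_force: [0.1, -0.5, 0.3]
opening: -0.0001
grip_force: 0.0
```

Request:
apply_moves(delta_pos=[[0,0,-0.003],[0,0,-0.006],[0,0,-0.008],[0,0,-0.008],[0,0,-0.008]], dr=[[0,0,0],[0,0,0],[0,0,0],[0,0,0],[0,0,0]], jaw=[0,0,0,0,0])

```text
time: 25.03
tool_pos: [0.4228, 0.34, 0.127]
tool_rot: [-3.138, 0.001, -0.529]
contact_force: [-2.2, -0.6, 4.7]
opening: 0.0
grip_force: 2.5
```

Firm contact at z = 0.127 m with 4.7 N, so the lid is on the rim. I rise clear and check with one last picture.

Request:
apply_moves(delta_pos=[[0,0,0.02],[0,0,0.07],[0,0,0.15],[0,-0.04,0.25],[0,-0.1,0.34],[0,-0.18,0.42],[0,-0.26,0.5],[0,-0.34,0.55]], dr=[[0,0,0],[0,0,0],[0,0,0],[0,0,0],[0,0,0],[0,0,0],[0,0,0],[0,0,0]], jaw=[0,0,0,0,0,0,0,0])

```text
time: 25.7
tool_pos: [0.4225, 0.2082, 0.3458]
tool_rot: [-3.136, -0.001, -0.528]
contact_force: [0.9, -0.3, 0.2]
opening: 0.0005
grip_force: 0.0
```

```bash
python3 log.py; python3 lidchk.py
python3 - <<'E'
from h import *
im=eyes.read_camera("top")[:,:,::-1]; im2=eyes.read_camera("side")[:,:,::-1]
a=cv2.resize(im[205:300,425:490],None,fx=3.2,fy=3.2,interpolation=2);b=cv2.resize(im2[160:360,220:420],None,fx=2.9,fy=2.9,interpolation=2);c=cv2.resize(im[205:305,175:275],None,fx=2.1,fy=2.1)
o=np.zeros((600,800,3),np.uint8)
for i,x,y in((a,0,0),(b,215,0),(c,0,310)): o[y:y+i.shape[0],x:x+i.shape[1]]=i
cv2.imwrite("pics/f.png",o)
E
```

```text
25.7 [0.293, 0.169, 1.432, 0.003, 1.536, 2.391] [0.423, 0.208, 0.346] [-3.136, -0.001, -0.528] [ 0.9 -0.3  0.2] 0.00047177432085911234 0.0
[ 254  257   95   43 2105] L 254 278 R 348 273 T 312 257 B 285 299
[297 290  42  26 217] L 297 307 R 338 290 T 337 290 B 297 315
0 [[286.0, 297.0], [350.0, 272.0]] hinge [[254.0, 276.0], [316.0, 255.0]]
0.1 [[285.0, 291.0], [350.0, 267.0]] hinge [[254.0, 276.0], [316.0, 255.0]]
0.3 [[283.0, 280.0], [349.0, 256.0]] hinge [[254.0, 276.0], [316.0, 255.0]]
0.6 [[278.0, 262.0], [344.0, 240.0]] hinge [[254.0, 276.0], [316.0, 255.0]]
0.9 [[270.0, 246.0], [336.0, 226.0]] hinge [[254.0, 276.0], [316.0, 255.0]]
```

View pics/f.png

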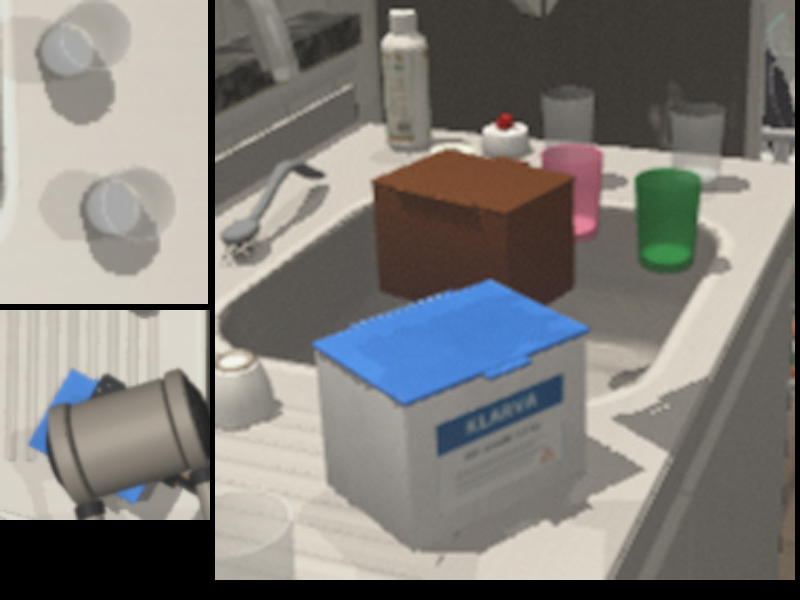

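The lid lies flat: its front corner at side (285,299) is where the model puts it for angle 0. The glass stands upright and empty at top (460,270), and nothing touches the robot. I hand in.

```bash
python3 -c "
from cell import job
print(job.hand_in())"
```

```text
the job is handed in; nothing more can be done
None
```

I tipped the tablets into the tub with no spill seen, stood the glass back upright in its old spot, and shut the lid; the empty glasses show no movement and the job is handed in, with no verdict returned.

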